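Stack two toothed plates on the hub of a wooden slip clutch

TASK

Go on building the wooden slip clutch, whose bottom plate is already fixed: slide the plate with the narrow tab down over the splined hub until it lies flat and fully home on the bottom plate, its tab on the side opposite to the bottom plate's tab. Then put the wide-tabbed plate on top of it, fully home too, with its tab back on the same side as the bottom plate's. Feel for the splines rather than forcing the plates, as more than 40 N would chip the wood, and leave the screwdriver, glue jar and offcut where they are.

Things in the scene. Friction and masses are not known exactly. Their poses are not given: they have to be found in the camera images.
- housing: fixed wooden stand of the clutch: base board 150 x 110 x 15 mm, on it a spacer and the bottom plate (56 mm across, upper face 30 mm above the bench) whose wide tab points along the stand's +x. The splined hub rises from its middle. Origin: on the hub axis at the board's underside (bench height), z up
- bottom_tab (a point): middle of the end of the bottom plate's wide tab (34 mm wide), 56 mm along the stand's +x from the hub axis, 25 mm above the bench
- hub_top (a point): top of the hub, on its axis, 75 mm above the bench; does not turn with the hub. Hub: four square-topped ribs at right angles, 6.5 mm wide, reaching 16 mm from the axis, tops 58 mm above the bench; a round core of 9.8 mm radius stands on above them as a plain pilot to 66 mm, then tapers to 4 mm radius at 75 mm
- seat (a point): on the hub axis at the bottom plate's upper face, 30 mm above the bench: place for the narrow-tabbed plate's underside. The hub turns stiffly (0.15 N m, +-39 deg) and starts up to 34 deg either way from ribs along the stand's x and y; this is not measured: feel or see it. Slots on ribs have about 1 mm and 3.5 deg of play. Use the rib position nearest the wanted tab side
- narrow: loose plywood plate, 10 mm thick, 66 mm long (x), two flats 56 mm apart (y = +-28 mm, 45 mm long) to grip across, one narrow tab along +x, 12 mm wide, end 56 mm from centre; 30 to 55 g. Through it a plus-shaped bore: four slots along +-x, +-y, 8.5 mm wide, to 17.5 mm from centre; teeth between leave a 10.5 mm radius. Starts flat on the bench, tab to +y within 25 deg. Origin: centre of underside, z up
- wide: loose plywood plate, 10 mm thick, 66 mm long (x), two flats 56 mm apart (y = +-28 mm, 45 mm long) to grip across, one wide tab along +x, 34 mm wide, end 56 mm from centre; 30 to 55 g. Through it a plus-shaped bore: four slots along +-x, +-y, 8.5 mm wide, to 17.5 mm from centre; teeth between leave a 10.5 mm radius. Starts flat on the bench, tab to +y within 25 deg. Origin: centre of underside, z up
- narrow_tab (a point): middle of the end of the narrow tab, 56 mm along x and 5 mm above the plate's underside
- wide_tab (a point): middle of the end of the wide tab, 56 mm along x and 5 mm above the plate's underside
- screwdriver: bystander: a screwdriver with a wooden handle lying on the bench beyond the work; leave it alone
- gluejar: bystander: a closed white glue jar, 52 mm across and 70 mm tall, standing beyond the work; leave it alone. Origin: centre of its underside
- offcut: bystander: a wooden offcut 70 x 45 x 30 mm lying beyond the stand; leave it alone. Origin: centre of its underside
Things that resemble listed ones, but are neither listed nor needed, are in the scene too. Leave any orange or yellow look-alike of the narrow alone.

How it is judged:
By the outcome, as a careful person would: the job done as asked, in the order asked, and still so for the second after the job is handed in, with the robot touching nothing.
It also fails if it takes over 72 s, if anything falls off the work surface, if the arm or the gripper's body presses on something with over 40 N, if the wrist force passes 120 N, or if a joint passes its speed limit or range.

ROBOT

A 6-joint arm with a two-finger parallel gripper is mounted at the origin on the work surface. World frame = base frame: x ahead of the robot, y to its left, z up, the work surface at z = 0. Lengths are in m, angles in rad, forces in N, time in s.
With the tool pointing down it reaches from about 0.375 to 0.9 m from the base axis. Payload 3.1 kg.
Tool frame: the origin (TCP) lies midway between the tips of the shut fingers; the grasp point (between the pads) lies 19 mm behind it; z points along the fingers, x is the direction in which the jaws open and shut, and the axes are right-handed (so a half turn about z gives the same grasp; the last joint's range is limited). The gripper opens to 87 mm and grips with 3 to 60 N. Pads are 19 mm wide; open, the fingers measure 117 mm over their backs; the gripper's body (75 mm by 190 mm) begins 51 mm behind the grasp point.
Start: joints at [0.951, 0.527, 1.433, -0, 1.181, -0.178], TCP at [0.267, 0.565, 0.194] pointing down, gripper open.
Joint ranges: [-3.08, 3.08], [-0.75, 2.2], [0.22, 2.44], [-1.43, 4.57], [0, 2.65], [-2.85, 2.85]. Speed limits (rad/s): [2.79, 2.79, 3.14, 3.14, 3.14, 3.14].

INTERFACE

Orientations are given as a unit quaternion [x, y, z, w].
In Python, from workcell import state, grab_frame, finish_job, masks_of, place_of gives the robot as it stands. The module is installed in compiled form; this text tells all that it offers.
- The arm moves only by the tool step_arm, never from a script. Its argument "moves" is a list of rows, each an object of numbers: "tx", "ty", "tz": the shift along the tool's x, y, z in mm; "wx", "wy", "wz": the turn, a rotation vector about the tool's x, y, z in rad. In form: [{"tx": .., "ty": .., "tz": .., "wx": .., "wy": .., "wz": ..}, ...]. A call has 1 to 5 rows; each row shifts and turns the pose as measured when the row begins, along the tool's axes as they then stand; what a row does not reach is not made up. A row lasts 1/8 s, in which the tool goes at most 62.5 mm and 10.7 degrees, less where a joint would pass 70% of its speed; a pose out of reach is approached as far as the arm can. A call with a gripper value outside its range is refused whole. "fingers" is the finger opening in mm, from 0 to 87, set as the call begins (left out, the last holds). The fingers move at their own pace and stop on an object; the grip force is fixed at half the most. Time passes only in rows, so rows that do not move let the fingers close. It gives the time, the measured TCP pose, the force and the opening at its end, in the units of the state.
- state(): the state, without advancing time (a new reading comes with each control period).
- grab_frame(name): name is "scene" or "top" or "wrist"; returns a dict with "pixels" (420x560x3 uint8, red, green, blue), "mtx" (3x3 intrinsics, pixels), "cam_to_world" (4x4, takes a point from camera to world coordinates). Camera axes: x right, y up, looking along -z (the intrinsics and any distortion apply to the point x, -y, -z); pixel columns grow to the right and rows downward; lengths in m; the calibration is good to about 2 mm. The wrist camera is an equidistant fisheye: a pixel r from the principal point sees the ray r / f radians off the axis. A picture is of the moment at which its call begins. There is no depth.
- finish_job(): hands the job in, once; it reports no verdict.
Trained networks look in a picture, given as the dict that the camera call returned (one of the last four; its "shot" number tells which), for a name from the list of things; names that differ only in an ending like _2 or _b are one class to them, and where a whole thing is asked for, a point or a joint stands for the part that bears it (a point fixed in the world has none). Each returns a list of dicts, best first, with "confidence" (0 to 1); they miss things now and then, are a little off and sometimes report something else, mostly with a low value. They report only what shows in the picture. A call takes as long as a camera call. They do not tell look-alikes from the thing itself.
- masks_of(query, picture): "pixels" (420x560 bool, what is visible of it) and "location" ([column, row] in pixels, amid what is visible of it).
- place_of(query, picture): "location" ([column, row] in pixels: a listed point, or the origin of a listed thing).
The state is a dict: "t": time; "qpos": joint angles; "qd": joint speeds; "tau": joint torques, N m; "tcp_pos": TCP position; "ee_rot": TCP orientation; "wrist_force": force on the tool from outside, world axes, zero at the start; "wrist_torque": the same for the moment, N m; "finger_gap": finger opening in m.
Only numpy, scipy, OpenCV 4.12 (cv2) and the standard library are available. Lean on these libraries where they do the work, as an engineer would, in place of code of your own. Each camera call takes 0.05 s, during which the arm holds its last target.

## Working session

There is one attempt and no reset: what is moved stays moved. The work goes in short steps, Python scripts to look and compute and a tool call to move; the robot and the scene stay as the last step left them, time stands still between calls to the robot, and variables do not carry over. Pictures are saved under pics/ and viewed, and the job is handed in when it is done.

Besides the shell and the picture viewer there is one more tool, called after "Call:" as name(argument=value, ...), one argument or row to a line, values as JSON. step_arm: Moves the arm, as the interface text tells. Its arguments: {"type":"object","properties":{"moves":{"type":"array"},"fingers":{"type":"number"}},"required":["moves"]}

```bash
mkdir -p pics; cat > h.py <<'E'
import numpy as np,cv2
from workcell import state,grab_frame,finish_job,masks_of,place_of
from scipy.spatial.transform import Rotation as R
def save(f,n,crop=None,scale=1):
    im=f['pixels'][:,:,::-1]
    if crop: c0,r0,c1,r1=crop; im=im[r0:r1,c0:c1]
    im=cv2.resize(im,None,fx=scale,fy=scale,interpolation=cv2.INTER_CUBIC)
    cv2.imwrite('pics/'+n,im)
def ray(f,p,fish=False):
    K=np.array(f['mtx']);T=np.array(f['cam_to_world'])
    x=(p[0]-K[0,2])/K[0,0];y=(p[1]-K[1,2])/K[1,1]
    if fish:
        r=np.hypot(x,y); s=np.sin(r)/r if r>1e-9 else 1
        d=np.array([x*s,y*s,np.cos(r)])
    else: d=np.array([x,y,1.])
    d=d*[1,-1,-1]
    return T[:3,3],T[:3,:3]@d
def at(f,p,z,fish=False):
    o,d=ray(f,p,fish); return o+d*(z-o[2])/d[2]
def proj(f,P,fish=False):
    K=np.array(f['mtx']);T=np.array(f['cam_to_world'])
    c=(T[:3,:3].T@(np.array(P)-T[:3,3]))*[1,-1,-1]
    if fish:
        rr=np.hypot(c[0],c[1]);th=np.arctan2(rr,c[2]);c=np.array([c[0]/rr*th,c[1]/rr*th,1])
    return K[0,0]*c[0]/c[2]+K[0,2],K[1,1]*c[1]/c[2]+K[1,2]
E
python3 - <<'E'
from h import *
s=state()
for k in s: print(k,np.round(s[k],4))
for n in ['scene','top']:
    f=grab_frame(n); save(f,n+'0.png',scale=1.4)
    print(n,np.round(f['mtx'],1).tolist(),np.round(f['cam_to_world'],3).tolist())
    for q,z in [('housing',0),('bottom_tab',.025),('hub_top',.075),('seat',.03),('narrow',0),('wide',0),('narrow_tab',.005),('wide_tab',.005),('gluejar',0),('offcut',0)]:
        for d in place_of(q,f)[:3]: print(q,round(d['confidence'],2),np.round(d['location'],1),np.round(at(f,d['location'],z),4))
E
```

```text
t 0.0
qpos [ 0.9505  0.5285  1.4339  0.      1.1814 -0.1785]
qd [ 0.0001 -0.0001 -0.0009  0.0016 -0.0006  0.0009]
tau [ 0.00000e+00 -4.40038e+01 -1.76596e+01  6.33000e-02  5.81000e-02
 -1.00000e-04]
tcp_pos [0.2667 0.5644 0.1928]
ee_rot [ 8.448e-01  5.350e-01 -1.000e-03  4.000e-04]
wrist_force [ 0.0423  1.4366 -0.22  ]
wrist_torque [ 0.0115  0.006  -0.0377]
finger_gap 0.0868
scene [[420.7, 0.0, 281.5], [0.0, 420.7, 213.0], [0.0, 0.0, 1.0]] [[0.205, -0.525, 0.826, 1.277], [0.979, 0.126, -0.162, -0.121], [-0.019, 0.841, 0.54, 0.54], [0.0, 0.0, 0.0, 1.0]]
housing 0.7 [274.9 231.8] [0.5233 0.0111 0.    ]
bottom_tab 0.56 [287.9 240.5] [0.5947 0.0251 0.025 ]
hub_top 0.98 [277.7 205.6] [0.5355 0.0168 0.075 ]
seat 0.95 [278.8 220.3] [0.5243 0.0205 0.03  ]
narrow 0.83 [355.1 207.3] [0.4674 0.2194 0.    ]
narrow 0.68 [325.9 180.5] [0.3202 0.1908 0.    ]
narrow 0.64 [407.6 210.2] [0.5088 0.3356 0.    ]
wide 0.8 [169.4 243.5] [ 0.5136 -0.2187  0.    ]
wide 0.2 [343.9 194.7] [0.4037 0.2129 0.    ]
narrow_tab 0.69 [340.7 197.7] [0.424  0.1973 0.005 ]
narrow_tab 0.69 [376.7 245.3] [0.6273 0.2078 0.
[... 602 characters left out ...]
at 0.61 [292.7 223.9] [0.5286 0.0139 0.03  ]
seat 0.56 [290.9 203.9] [0.5753 0.0179 0.03  ]
seat 0.55 [288.2 226.3] [0.523  0.0244 0.03  ]
narrow 0.89 [205.3 252. ] [0.4642 0.2207 0.    ]
narrow 0.67 [155.1 232.3] [0.5111 0.3413 0.    ]
narrow 0.65 [225.7 202.9] [0.5816 0.1738 0.    ]
wide 0.75 [388.9 232.4] [ 0.5104 -0.2162  0.    ]
wide 0.35 [209.1 276.8] [0.406  0.2107 0.    ]
narrow_tab 0.94 [208.8 274.8] [0.4109 0.2106 0.005 ]
narrow_tab 0.93 [145.2 254.2] [0.4591 0.3616 0.005 ]
narrow_tab 0.84 [191.3 321.5] [0.3037 0.2494 0.005 ]
wide_tab 0.61 [395.4 257.1] [ 0.4519 -0.2285  0.005 ]
gluejar 0.82 [396.5 162.1] [ 0.681  -0.2396  0.    ]
offcut 0.75 [314.1 135.2] [ 0.7483 -0.0403  0.    ]
```

View pics/scene0.png

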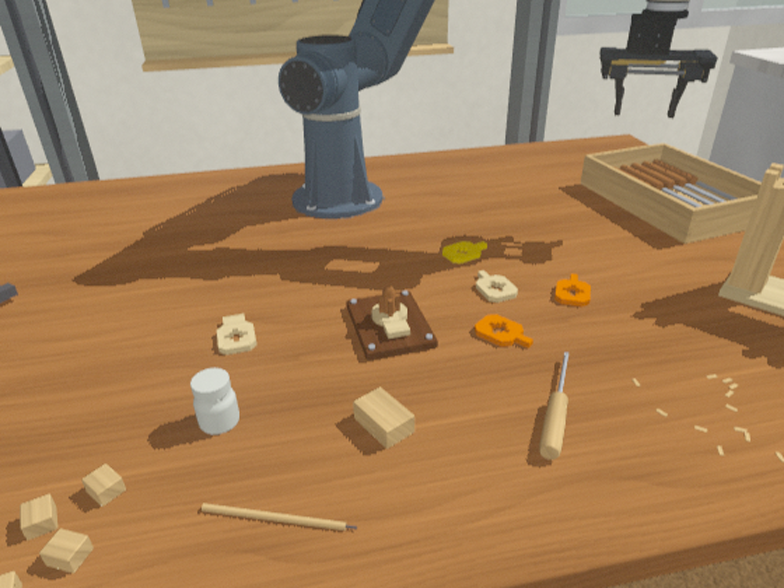

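View pics/top0.png

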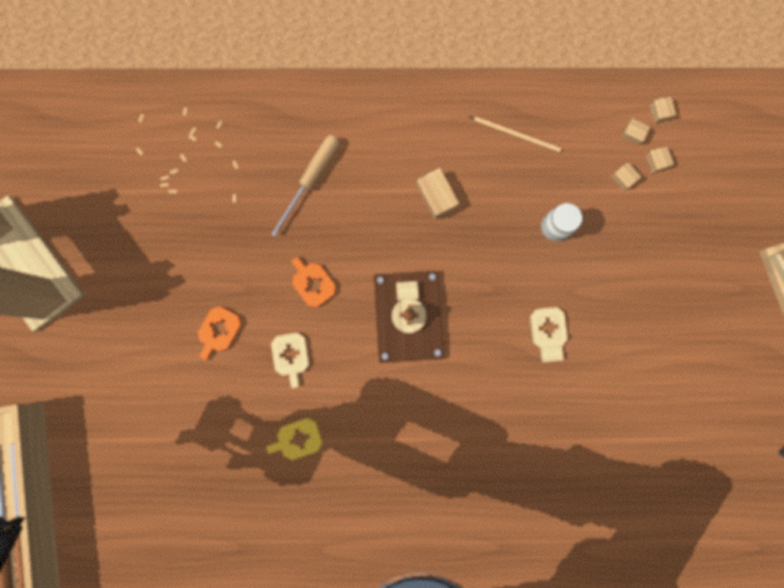

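The top view shows the pale narrow plate at about (290,352) in the 1.4x picture, with its tab towards -x. The wide plate is at (548,327), tab also towards -x. The stand is at (408,315), with its bottom tab towards world +x. The orange and yellow plates are decoys. I'll move over the narrow plate first.

Call:
step_arm(
  moves=[
    {"tx": -34, "ty": 49},
    {"tx": -34, "ty": 49},
    {"tx": -34, "ty": 49},
    {"tx": -34, "ty": 49},
    {"tx": -34, "ty": 49},
  ],
  fingers=87,
)

```text
$.moves[0]: bad value
```

```bash
cat >> h.py <<'E'
def delta(x,y,z,h):
    s=state(); Rm=R.from_quat(s['ee_rot']); M=Rm.as_matrix()
    d=np.array([x,y,z])-s['tcp_pos']
    hr=np.radians(h); X=np.array([np.cos(hr),np.sin(hr),0]);Z=np.array([0,0,-1.]);Y=np.cross(Z,X)
    T=np.stack([X,Y,Z],1)
    rv=(Rm.inv()*R.from_matrix(T)).as_rotvec()
    print('t',round(s['t'],2),'tcp',np.round(s['tcp_pos'],4),'head',round(np.degrees(np.arctan2(M[1,0],M[0,0])),2),'tool d mm',np.round(M.T@d*1000,1),'rv',np.round(rv,4),'F',np.round(s['wrist_force'],1),'T',np.round(s['wrist_torque'],2),'gap',round(s['finger_gap']*1000,1))
E
python3 - <<'E'
from h import *
delta(.464,.22,.2,100)
E
```

```text
t 1.1 tcp [0.2672 0.565  0.1937] head 64.69 tool d mm [-227.7  325.4   -6.3] rv [-0.      0.     -0.6164] F [-0.   0.  -0.1] T [ 0.04  0.   -0.03] gap 86.9
```

Call:
step_arm(
  moves=[
    {"tx": -34, "ty": 49, "tz": 0, "wx": 0, "wy": 0, "wz": 0},
    {"tx": -34, "ty": 49, "tz": 0, "wx": 0, "wy": 0, "wz": 0},
    {"tx": -34, "ty": 49, "tz": 0, "wx": 0, "wy": 0, "wz": 0},
    {"tx": -34, "ty": 49, "tz": 0, "wx": 0, "wy": 0, "wz": 0},
    {"tx": -34, "ty": 49, "tz": 0, "wx": 0, "wy": 0, "wz": 0},
  ],
  fingers=87,
)

```text
t: 1.72
tcp_pos: [0.4201, 0.3051, 0.1941]
ee_rot: [0.842, 0.539, 0.003, -0.0]
wrist_force: [1.4, -0.2, 0.1]
finger_gap: 0.0872
```

```bash
python3 - <<'E'
from h import *
delta(.464,.22,.2,100)
E
```

```text
t 1.73 tcp [0.4201 0.3051 0.1941] head 65.25 tool d mm [-58.9  75.6  -6. ] rv [ 0.0044 -0.005  -0.6065] F [ 1.4 -0.2  0.1] T [ 0.   -0.02 -0.01] gap 87.2
```

Call:
step_arm(
  moves=[
    {"tx": -29, "ty": 38, "tz": -3, "wx": 0, "wy": 0, "wz": 0},
    {"tx": -29, "ty": 38, "tz": -3, "wx": 0, "wy": 0, "wz": -0.15},
    {"tx": 0, "ty": 0, "tz": 0, "wx": 0, "wy": 0, "wz": -0.15},
    {"tx": 0, "ty": 0, "tz": 0, "wx": 0, "wy": 0, "wz": -0.15},
    {"tx": 0, "ty": 0, "tz": 0, "wx": 0, "wy": 0, "wz": -0.15},
  ],
)

```text
t: 2.35
tcp_pos: [0.4701, 0.2127, 0.2012]
ee_rot: [0.642, 0.767, 0.005, 0.002]
wrist_force: [0.5, 0.1, -0.5]
finger_gap: 0.0868
```

```bash
python3 - <<'E'
from h import *
delta(.464,.22,.2,100)
f=grab_frame('wrist'); save(f,'w1.png',scale=1.4)
print(np.round(f['mtx'],1).tolist(),np.round(f['cam_to_world'],3).tolist())
for q,z in [('narrow',0),('narrow_tab',.005),('hub_top',.075)]:
    for d in place_of(q,f)[:3]: print(q,round(d['confidence'],2),np.round(d['location'],1),np.round(at(f,d['location'],z,True),4))
f2=grab_frame('top'); save(f2,'t1.png',crop=(240,170,340,260),scale=7); save(f2,'t1n.png',crop=(165,220,245,290),scale=8)
E
```

```text
t 2.35 tcp [0.4701 0.2127 0.2012] head 100.18 tool d mm [ 8.3 -4.7  1.2] rv [ 0.0096 -0.0029  0.0032] F [ 0.5  0.1 -0.5] T [-0.01  0.   -0.  ] gap 86.8
[[325.2, 0.0, 277.6], [0.0, 325.2, 209.6], [0.0, 0.0, 1.0]] [[-0.177, -0.942, -0.287, 0.393], [0.984, -0.168, -0.054, 0.199], [0.002, -0.292, 0.956, 0.392], [0.0, 0.0, 0.0, 1.0]]
narrow 0.81 [362.7 220.8] [0.5061 0.3328 0.    ]
narrow 0.77 [281.1 178.9] [0.4711 0.2181 0.    ]
narrow 0.76 [238.  255.2] [0.5824 0.1802 0.    ]
narrow_tab 0.96 [396.4 190.4] [0.457  0.3657 0.005 ]
narrow_tab 0.92 [279.9 127.9] [0.4096 0.2054 0.005 ]
narrow_tab 0.9 [334.6  53.8] [0.3089 0.2527 0.005 ]
hub_top 0.88 [103.9 215.4] [0.5295 0.0242 0.075 ]
```

View pics/w1.png

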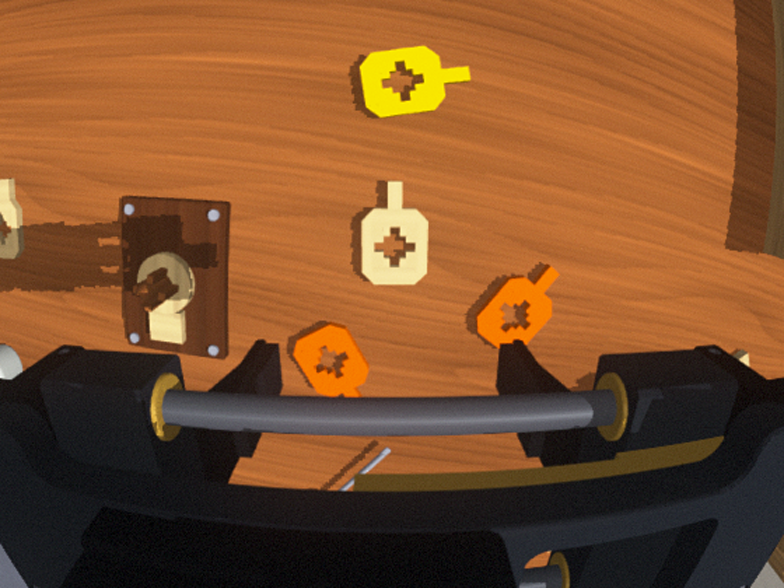

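View pics/t1.png

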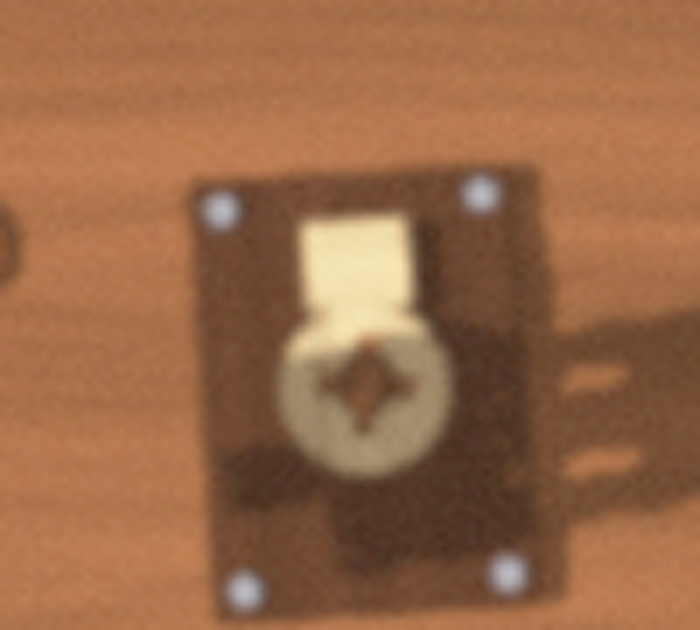

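```bash
cat >> h.py <<'E'
from scipy.optimize import minimize
def outline(tabw):
    a,b,c,t,e=.033,.028,.0225,tabw/2,.056
    return np.array([(a,-t),(e,-t),(e,t),(a,t),(a,b-(a-c)),(c,b),(-c,b),(-a,b-(a-c)),(-a,-b+(a-c)),(-c,-b),(c,-b),(a,-b+(a-c))])
def render(f,poly,x,y,h,z0,z1,fish,S=4):
    c,s=np.cos(h),np.sin(h);P=poly@np.array([[c,s],[-s,c]])+[x,y]
    top=np.array([proj(f,(*p,z1),fish) for p in P]);bot=np.array([proj(f,(*p,z0),fish) for p in P])
    im=np.zeros((420*S,560*S),np.uint8)
    rr=lambda a:np.round((np.array(a)+.5)*S-.5).astype(np.int32)
    cv2.fillPoly(im,[rr(top)],1);cv2.fillPoly(im,[rr(bot)],1)
    n=len(P)
    for i in range(n):
        j=(i+1)%n; cv2.fillPoly(im,[rr([top[i],top[j],bot[j],bot[i]])],1)
    return cv2.resize(im.astype(np.float32),(560,420),interpolation=cv2.INTER_AREA)
def fit(f,mask,tabw,x,y,hdeg,z0=0,z1=.01,fish=False):
    m=mask.astype(np.float32);poly=outline(tabw)
    def cost(v):
        r=render(f,poly,v[0]/1000,v[1]/1000,np.radians(v[2]),z0,z1,fish)
        return 1-np.minimum(r,m).sum()/np.maximum(r,m).sum()
    v0=np.array([x*1000,y*1000,hdeg])
    sim=np.vstack([v0]+[v0+d for d in np.diag([5,5,6])])
    q=minimize(cost,v0,method='Nelder-Mead',options=dict(initial_simplex=sim,xatol=.05,fatol=1e-5,maxiter=150))
    return np.round(q.x,2),round(1-q.fun,3)
def fillm(m):
    k=m.astype(np.uint8);cs,_=cv2.findContours(k,cv2.RETR_EXTERNAL,cv2.CHAIN_APPROX_NONE)
    o=np.zeros_like(k);cv2.drawContours(o,[max(cs,key=cv2.contourArea)],-1,1,-1);return o>0
E
python3 - <<'E'
from h import *
for n,tabs in [('wrist',[('narrow',.012,.467,.219,-170)]),('top',[('narrow',.012,.467,.219,-170),('wide',.034,.5104,-.2162,-168)]),('scene',[('narrow',.012,.467,.219,-170),('wide',.034,.5104,-.2162,-168)])]:
    f=grab_frame(n)
    for q,w,x,y,h in tabs:
        px=np.array(proj(f,(x,y,.01),n=='wrist'))
        ds=masks_of(q,f)
        d=min(ds,key=lambda d:np.linalg.norm(np.array(d['location'])-px))
        print(n,q,d['confidence'],d['location'],d['pixels'].sum(),fit(f,fillm(d['pixels']),w,x,y,h,fish=n=='wrist'))
E
```

```text
wrist narrow 0.88 [275.8, 171.5] 2190 (array([ 466.21,  217.63, -170.11]), np.float64(0.977))
top narrow 0.98 [220.1, 196.5] 521 (array([ 467.,  219., -170.]), np.float64(0.0))
top wide 0.65 [387.8, 238.3] 745 (array([ 507.65, -219.07, -174.82]), np.float64(0.96))
scene narrow 0.71 [354.3, 205.7] 462 (array([ 463.67,  217.43, -170.86]), np.float64(0.947))
scene wide 0.63 [167.8, 240.5] 652 (array([ 507.8 , -219.86, -174.84]), np.float64(0.951))
```

```bash
python3 - <<'E'
from h import *
delta(.466,.2176,.003,100)
E
```

```text
t 3.0 tcp [0.4697 0.2132 0.201 ] head 99.94 tool d mm [  4.5  -4.7 198. ] rv [ 0.0091 -0.0029 -0.0011] F [-0.  -0.2 -0.5] T [ 0.03  0.06 -0.  ] gap 87.2
```

Call:
step_arm(
  moves=[
    {"tx": 5, "ty": -3, "tz": 58, "wx": 0.009, "wy": -0.003, "wz": 0},
    {"tx": 0, "ty": 0, "tz": 58, "wx": 0, "wy": 0, "wz": 0},
    {"tx": 0, "ty": 0, "tz": 50, "wx": 0, "wy": 0, "wz": 0},
    {"tx": 0, "ty": 0, "tz": 0, "wx": 0, "wy": 0, "wz": 0},
  ],
)

```text
t: 3.5
tcp_pos: [0.4713, 0.2191, 0.0331]
ee_rot: [0.643, 0.765, 0.003, 0.003]
wrist_force: [-0.0, -0.8, 0.7]
finger_gap: 0.0872
```

```bash
python3 - <<'E'
from h import *
delta(.466,.2176,.003,100)
f=grab_frame('wrist'); save(f,'w2.png',scale=1.4)
d=min(masks_of('narrow',f),key=lambda d:np.linalg.norm(np.array(d['location'])-proj(f,(.466,.2176,.01),True)))
print(d['location'],fit(f,fillm(d['pixels']),.012,.466,.2176,-170,fish=True))
E
```

```text
t 3.5 tcp [0.4713 0.2191 0.0331] head 99.89 tool d mm [-0.6 -5.8 30. ] rv [ 0.0089 -0.0002 -0.0018] F [-0.  -0.8  0.7] T [ 0.05  0.05 -0.04] gap 87.2
[267.3, 210.5] (array([ 466.02,  217.38, -170.44]), np.float64(0.977))
```

View pics/w2.png

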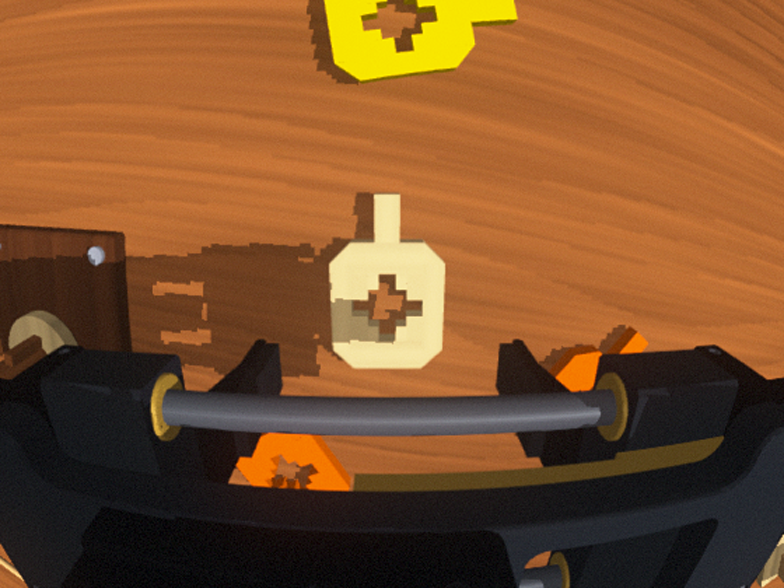

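The wrist view shows the plate between the jaws, centred at about (388,300), with its tab towards the camera top. I'll go down and grip it.

Call:
step_arm(
  moves=[
    {"tx": 0, "ty": -5.5, "tz": 15, "wx": 0.01, "wy": 0, "wz": 0},
    {"tx": 0, "ty": 0, "tz": 12, "wx": 0.0, "wy": 0, "wz": 0},
    {"tx": 0, "ty": 0, "tz": 0, "wx": 0, "wy": 0, "wz": 0},
  ],
)

```text
t: 3.98
tcp_pos: [0.4736, 0.2201, 0.0132]
ee_rot: [0.643, 0.766, 0.007, 0.005]
wrist_force: [0.7, 0.7, -0.9]
finger_gap: 0.0868
```

```bash
python3 - <<'E'
from h import *
delta(.466,.2174,.003,99.6)
E
```

```text
t 3.98 tcp [0.4736 0.2201 0.0132] head 99.91 tool d mm [-1.4 -8.1 10.1] rv [ 0.0182 -0.0012  0.0055] F [ 0.7  0.7 -0.9] T [0.03 0.   0.05] gap 86.8
```

```bash
python3 - <<'E'
from h import *
s=state();print(np.round(s['qpos'],4),np.round(s['qd'],3),np.round(s['tau'],2))
delta(.466,.2174,.003,99.6)
grab_frame('top');grab_frame('top')
delta(.466,.2174,.003,99.6)
grab_frame('top');grab_frame('top')
delta(.466,.2174,.003,99.6)
E
```

```text
[ 2.2080e-01  6.7770e-01  1.8419e+00  5.0000e-04  6.0370e-01 -1.5235e+00] [ 0.002 -0.022 -0.004  0.001  0.002 -0.002] [-4.000e-02 -3.995e+01 -7.530e+00 -2.000e-02 -4.000e-02 -0.000e+00]
t 3.98 tcp [0.4736 0.2201 0.0132] head 99.91 tool d mm [-1.4 -8.1 10.1] rv [ 0.0182 -0.0012  0.0055] F [ 0.7  0.7 -0.9] T [0.03 0.   0.05] gap 86.8
t 4.08 tcp [0.4739 0.2202 0.0137] head 99.92 tool d mm [-1.4 -8.4 10.5] rv [ 0.019  -0.0012  0.0055] F [0.2 0.8 0.6] T [0.05 0.05 0.  ] gap 86.9
t 4.17 tcp [0.4738 0.2202 0.0137] head 99.92 tool d mm [-1.4 -8.4 10.5] rv [ 0.0189 -0.0012  0.0055] F [-0.1 -0.7  0.5] T [0.07 0.   0.03] gap 87.0
```

Call:
step_arm(
  moves=[
    {"tx": -1.4, "ty": -8, "tz": 5, "wx": 0.019, "wy": 0, "wz": 0.005},
  ],
)

```text
t: 4.3
tcp_pos: [0.4668, 0.2176, 0.0089]
ee_rot: [0.645, 0.764, 0.001, -0.0]
wrist_force: [0.3, -0.7, 0.6]
finger_gap: 0.087
```

```bash
python3 - <<'E'
from h import *
delta(.466,.2174,.003,99.6)
grab_frame('top');grab_frame('top')
delta(.466,.2174,.003,99.6)
E
```

```text
t 4.3 tcp [0.4668 0.2176 0.0089] head 99.62 tool d mm [-0.1 -0.8  5.9] rv [ 0.0009 -0.0013  0.0004] F [ 0.3 -0.7  0.6] T [0.04 0.03 0.01] gap 87.0
t 4.4 tcp [0.4652 0.2171 0.0081] head 99.62 tool d mm [0.1 0.9 5.1] rv [-0.0024 -0.0011  0.0003] F [-0.3 -0.2 -0.7] T [ 0.05  0.05 -0.05] gap 87.0
```

Call:
step_arm(
  moves=[
    {"tx": 0, "ty": 0, "tz": 4.5, "wx": 0, "wy": 0, "wz": 0},
  ],
)

```text
t: 4.53
tcp_pos: [0.4654, 0.2172, 0.0036]
ee_rot: [0.645, 0.764, -0.0, -0.001]
wrist_force: [0.3, -0.6, 0.3]
finger_gap: 0.0871
```

```bash
python3 - <<'E'
from h import *
grab_frame('top');
delta(.466,.2174,.003,99.6)
E
```

```text
t 4.58 tcp [0.4648 0.217  0.0029] head 99.61 tool d mm [ 0.2  1.3 -0.1] rv [-0.0033 -0.0011  0.0002] F [ 0.4 -0.  -0.2] T [0.05 0.04 0.01] gap 86.8
```

Call:
step_arm(
  moves=[
    {"tx": 0, "ty": 1, "tz": -0.5, "wx": -0.003, "wy": 0, "wz": 0},
    {"tx": 0, "ty": 0, "tz": 0, "wx": 0, "wy": 0, "wz": 0},
    {"tx": 0, "ty": 0, "tz": 0, "wx": 0, "wy": 0, "wz": 0},
    {"tx": 0, "ty": 0, "tz": 0, "wx": 0, "wy": 0, "wz": 0},
  ],
  fingers=40,
)

```text
t: 5.08
tcp_pos: [0.4659, 0.2172, 0.0032]
ee_rot: [0.645, 0.764, 0.0, -0.001]
wrist_force: [0.7, -0.6, -0.0]
finger_gap: 0.0551
```

```bash
python3 - <<'E'
from h import *
delta(.466,.2174,.003,99.6)
E
```

```text
t 5.08 tcp [0.4659 0.2172 0.0032] head 99.61 tool d mm [0.2 0.2 0.2] rv [-0.0004 -0.0011  0.0002] F [ 0.7 -0.6 -0. ] T [ 0.   -0.02 -0.02] gap 55.1
```

Call:
step_arm(
  moves=[
    {"tx": 0, "ty": 0, "tz": -30, "wx": 0, "wy": 0, "wz": 0},
    {"tx": 0, "ty": 0, "tz": -60, "wx": 0, "wy": 0, "wz": 0},
    {"tx": 0, "ty": 0, "tz": -40, "wx": 0, "wy": 0, "wz": 0},
  ],
)

```text
t: 5.45
tcp_pos: [0.4637, 0.2164, 0.1333]
ee_rot: [0.645, 0.764, -0.003, -0.003]
wrist_force: [0.2, -0.6, 0.5]
finger_gap: 0.0405
```

```bash
python3 - <<'E'
from h import *
f=grab_frame('wrist'); save(f,'w3.png',scale=1.4)
delta(.526,.018,.13,99.6)
for n in ['wrist','top','scene']:
    f=grab_frame(n)
    for q,z in [('hub_top',.075),('bottom_tab',.025),('housing',0)]:
        for d in place_of(q,f)[:1]: print(n,q,round(d['confidence'],2),np.round(d['location'],1),np.round(at(f,d['location'],z,n=='wrist'),4))
E
```

```text
t 5.5 tcp [0.4666 0.2172 0.1375] head 99.61 tool d mm [-206.3   25.4    7.3] rv [-0.001  -0.001   0.0002] F [ 0.5 -0.3  2.9] T [ 0.01 -0.07  0.02] gap 40.2
wrist hub_top 0.65 [ 70.2 242. ] [0.5315 0.0221 0.075 ]
wrist bottom_tab 0.9 [ 93.4 265. ] [0.582  0.0183 0.025 ]
top hub_top 0.93 [291.8 222.4] [0.5285 0.0173 0.075 ]
top bottom_tab 0.57 [291.  201.7] [0.5811 0.0175 0.025 ]
top housing 0.82 [290.1 223.3] [0.5323 0.0192 0.    ]
scene hub_top 0.86 [276.6 205. ] [0.5326 0.0151 0.075 ]
scene bottom_tab 0.59 [284.9 238.2] [0.5855 0.0208 0.025 ]
scene housing 0.84 [275.5 232.5] [0.5262 0.0119 0.    ]
```

View pics/w3.png

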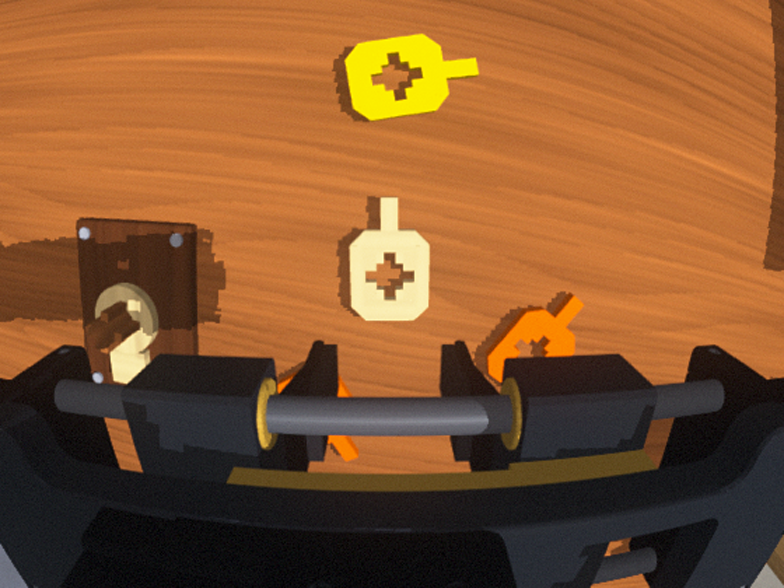

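The plate is still on the bench at (388,275): I lifted before the grip was built up. I'll refit its pose and grip again.

```bash
python3 - <<'E'
from h import *
f=grab_frame('wrist')
d=min(masks_of('narrow',f),key=lambda d:np.linalg.norm(np.array(d['location'])-proj(f,(.466,.2176,.01),True)))
print(d['location'],fit(f,fillm(d['pixels']),.012,.466,.2176,-170,fish=True))
delta(.466,.2174,.003,99.6)
E
```

```text
[272.5, 193.6] (array([ 465.8 ,  217.33, -170.81]), np.float64(0.973))
t 6.2 tcp [0.463  0.2162 0.1307] head 99.59 tool d mm [  0.6   4.6 127.7] rv [-0.0117 -0.0005 -0.0002] F [-0.7 -0.2 -0.2] T [ 0.04 -0.01 -0.08] gap 40.0
```

Call:
step_arm(
  moves=[
    {"tx": 0, "ty": 4, "tz": 0, "wx": -0.01, "wy": 0, "wz": 0},
    {"tx": 0, "ty": 0, "tz": 10, "wx": 0, "wy": 0, "wz": 0},
    {"tx": 0, "ty": 0, "tz": 15, "wx": 0, "wy": 0, "wz": 0},
    {"tx": 0, "ty": 0, "tz": 30, "wx": 0, "wy": 0, "wz": 0},
    {"tx": 0, "ty": 0, "tz": 35, "wx": 0, "wy": 0, "wz": 0},
  ],
  fingers=87,
)

```text
t: 6.82
tcp_pos: [0.4703, 0.2177, 0.0395]
ee_rot: [0.646, 0.764, 0.003, 0.002]
wrist_force: [-0.3, -0.2, 0.1]
finger_gap: 0.0814
```

```bash
python3 - <<'E'
from h import *
grab_frame('top')
delta(.466,.2174,.003,99.6)
E
```

```text
t 6.88 tcp [0.4671 0.2168 0.0355] head 99.57 tool d mm [ 0.8 -0.9 32.5] rv [-0.0015 -0.0005 -0.0005] F [-1.1 -0.3 -1.2] T [ 0.05  0.06 -0.01] gap 83.8
```

Call:
step_arm(
  moves=[
    {"tx": 0.8, "ty": -1, "tz": 28, "wx": 0, "wy": 0, "wz": 0},
  ],
)

```text
t: 7.0
tcp_pos: [0.467, 0.2176, 0.0074]
ee_rot: [0.646, 0.764, 0.0, 0.0]
wrist_force: [-0.1, 0.6, -0.1]
finger_gap: 0.0856
```

```bash
python3 - <<'E'
from h import *
grab_frame('top');grab_frame('top')
delta(.466,.2174,.003,99.6)
E
```

```text
t 7.1 tcp [0.4632 0.2168 0.0051] head 99.57 tool d mm [0.1 2.9 2.1] rv [-0.0084 -0.0001 -0.0006] F [-0.8 -0.2 -0. ] T [ 0.07  0.05 -0.03] gap 86.5
```

Call:
step_arm(
  moves=[
    {"tx": 0, "ty": 2.9, "tz": 2, "wx": -0.008, "wy": 0, "wz": 0},
    {"tx": 0, "ty": 0, "tz": 0, "wx": 0, "wy": 0, "wz": 0},
    {"tx": 0, "ty": 0, "tz": 0, "wx": 0, "wy": 0, "wz": 0},
    {"tx": 0, "ty": 0, "tz": 0, "wx": 0, "wy": 0, "wz": 0},
    {"tx": 0, "ty": 0, "tz": 0, "wx": 0, "wy": 0, "wz": 0},
  ],
  fingers=40,
)

```text
t: 7.72
tcp_pos: [0.4689, 0.218, 0.0068]
ee_rot: [0.646, 0.764, 0.003, 0.002]
wrist_force: [-0.1, 0.4, -0.0]
finger_gap: 0.0457
```

Call:
step_arm(
  moves=[
    {"tx": 0, "ty": 0, "tz": 0, "wx": 0, "wy": 0, "wz": 0},
    {"tx": 0, "ty": 0, "tz": 0, "wx": 0, "wy": 0, "wz": 0},
  ],
)

```text
t: 7.98
tcp_pos: [0.4691, 0.218, 0.0071]
ee_rot: [0.646, 0.764, 0.003, 0.002]
wrist_force: [0.4, 0.9, -0.1]
finger_gap: 0.0406
```

```bash
python3 - <<'E'
from h import *
delta(.466,.2174,.003,99.6)
f=grab_frame('wrist'); save(f,'w4.png',scale=1.4)
delta(.466,.2174,.003,99.6)
E
```

```text
t 7.97 tcp [0.4691 0.218  0.0071] head 99.58 tool d mm [-0.1 -3.2  4. ] rv [ 0.0073 -0.0005 -0.0003] F [ 0.4  0.9 -0.1] T [ 0.04 -0.02 -0.04] gap 40.6
t 8.03 tcp [0.469 0.218 0.007] head 99.58 tool d mm [-0.1 -3.1  4. ] rv [ 0.0072 -0.0004 -0.0003] F [-0.2  0.5  0.2] T [ 0.07  0.02 -0.07] gap 40.4
```

View pics/w4.png

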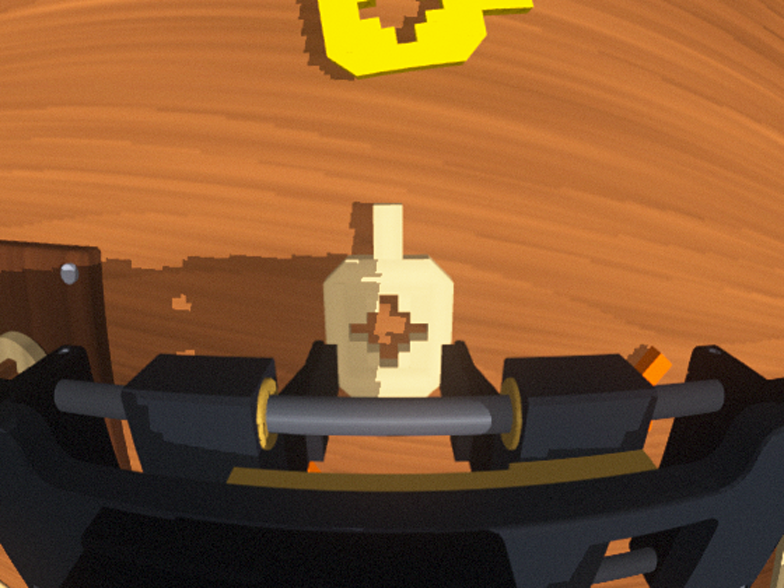

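```bash
python3 - <<'E'
from h import *
f=grab_frame('wrist'); s=state()
M=R.from_quat(s['ee_rot']).as_matrix();t=s['tcp_pos']
im=f['pixels'][:,:,::-1].copy()
S=2
im=cv2.resize(im,None,fx=S,fy=S)
for k,dz in enumerate([0,-.019,-.04]):
  for dx in [-.02,.02]:
    p=proj(f,t+M@[dx,0,dz],True);cv2.circle(im,(int(p[0]*S),int(p[1]*S)),3,[(0,0,255),(0,255,0),(255,0,0)][k],-1);print(dz,dx,p)
p=proj(f,(.466,.2174,.01),True);cv2.circle(im,(int(p[0]*S),int(p[1]*S)),3,(255,0,255),-1)
cv2.imwrite('pics/w5.png',im[420:760,350:800]); 
d=min(masks_of('narrow',f),key=lambda d:np.linalg.norm(np.array(d['location'])-proj(f,(.466,.2176,.01),True)))
print(d['location'],fit(f,fillm(d['pixels']),.012,.466,.2176,-170,fish=True))
print(np.round(M.T@(np.array(f['cam_to_world'])[:3,3]-t),4))
f=grab_frame('scene');save(f,'s5.png',crop=(300,130,440,240),scale=5)
E
```

```text
0 -0.02 (np.float64(245.40419987052854), np.float64(239.9106946290566))
0 0.02 (np.float64(308.4825408948346), np.float64(239.93382466102435))
-0.019 -0.02 (np.float64(242.3671093521935), np.float64(252.02204138348478))
-0.019 0.02 (np.float64(311.3639703208302), np.float64(252.0534874999186))
-0.04 -0.02 (np.float64(238.33163326111253), np.float64(268.2662542872698))
-0.04 0.02 (np.float64(315.1928729687014), np.float64(268.3117760014244))
[269.1, 222.0] (array([ 465.95,  217.51, -170.21]), np.float64(0.943))
[ 0.0005 -0.0764 -0.1912]
```

View pics/w5.png

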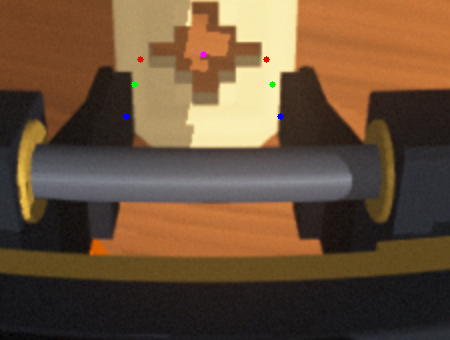

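View pics/s5.png

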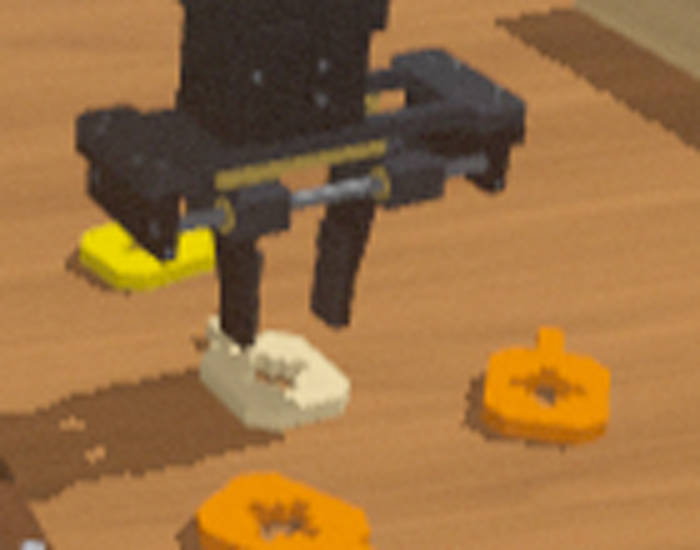

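```bash
python3 - <<'E'
from h import *
f=grab_frame('scene'); s=state()
M=R.from_quat(s['ee_rot']).as_matrix();t=s['tcp_pos']
im=cv2.resize(f['pixels'][130:240,300:440,::-1],None,fx=5,fy=5)
for dz,c in [(0,(0,0,255)),(-.01,(0,255,0)),(-.02,(255,0,0))]:
  for dx in [-.02,.02]:
    p=proj(f,t+M@[dx,0,dz]);cv2.circle(im,(int((p[0]-300)*5),int((p[1]-130)*5)),3,c,-1)
cv2.imwrite('pics/s6.png',im)
E
```

```text
(no output)
```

View pics/s6.png

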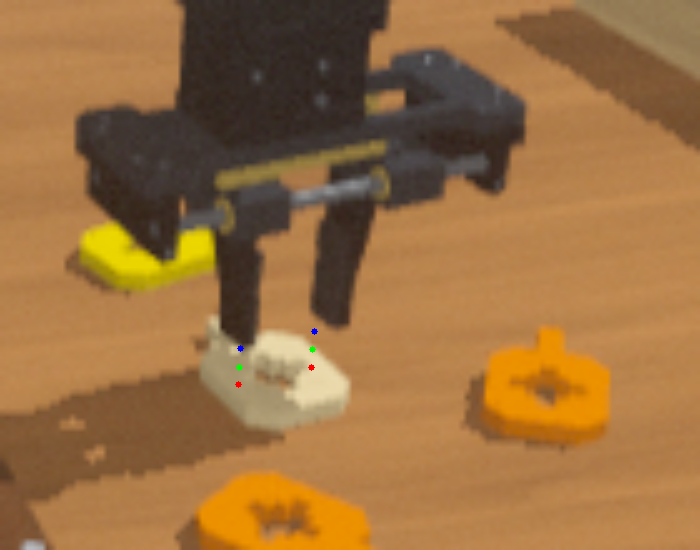

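The fingers passed over the top of the plate: their real tips sit well behind the nominal TCP at this opening. I'll open less wide and feel for the bench.

Call:
step_arm(
  moves=[
    {"tx": 0, "ty": -3, "tz": -12, "wx": 0.007, "wy": 0, "wz": 0},
    {"tx": 0, "ty": 0, "tz": 0, "wx": 0, "wy": 0, "wz": 0},
    {"tx": 0, "ty": 0, "tz": 0, "wx": 0, "wy": 0, "wz": 0},
    {"tx": 0, "ty": 0, "tz": 0, "wx": 0, "wy": 0, "wz": 0},
  ],
  fingers=66,
)

```text
t: 8.72
tcp_pos: [0.4659, 0.2175, 0.02]
ee_rot: [0.646, 0.764, 0.0, -0.0]
wrist_force: [-0.5, -0.0, 0.8]
finger_gap: 0.0648
```

```bash
cat >> h.py <<'E'
def dots(f,n,name,crop,S,gap):
    s=state();M=R.from_quat(s['ee_rot']).as_matrix();t=s['tcp_pos'];c0,r0,c1,r1=crop
    im=cv2.resize(f['pixels'][r0:r1,c0:c1,::-1],None,fx=S,fy=S)
    for dz,c in [(0,(0,0,255)),(-.01,(0,255,0)),(-.02,(255,0,0))]:
      for dx in [-gap/2,gap/2]:
       for dy in [-.0095,.0095]:
        p=proj(f,t+M@[dx,dy,dz],n=='wrist');cv2.circle(im,(int((p[0]-c0)*S),int((p[1]-r0)*S)),2,c,-1)
    cv2.imwrite('pics/'+name,im)
E
python3 - <<'E'
from h import *
f=grab_frame('wrist');dots(f,'wrist','w7.png',(170,180,400,330),3,state()['finger_gap'])
f=grab_frame('scene');dots(f,'scene','s7.png',(300,130,440,240),5,state()['finger_gap'])
delta(.466,.2174,.003,99.6)
E
```

```text
t 8.82 tcp [0.4658 0.2174 0.0199] head 99.58 tool d mm [-0.1  0.2 16.9] rv [-0.0002 -0.0005 -0.0003] F [ 0.4 -0.2  0.6] T [ 0.07 -0.02 -0.01] gap 65.4
```

View pics/w7.png

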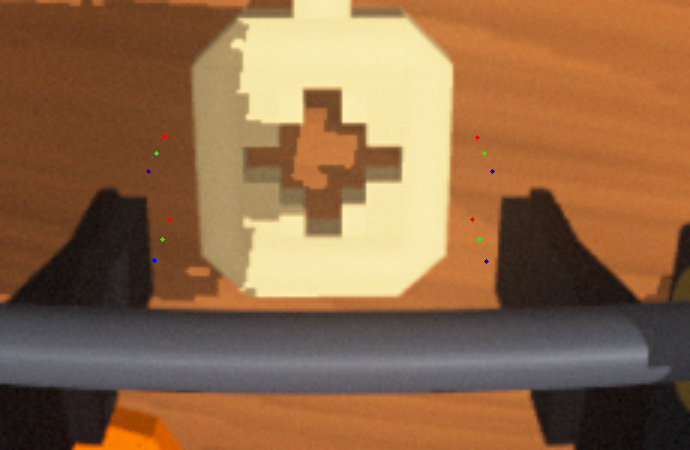

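View pics/s7.png

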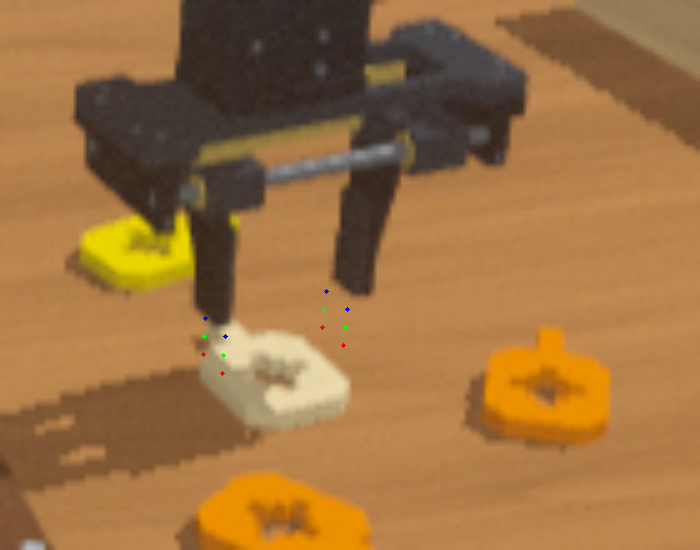

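Call:
step_arm(
  moves=[
    {"tx": 0, "ty": 0, "tz": 18, "wx": 0, "wy": 0, "wz": 0},
  ],
)

```text
t: 8.95
tcp_pos: [0.467, 0.2177, 0.0026]
ee_rot: [0.646, 0.764, 0.001, 0.001]
wrist_force: [-0.1, -0.7, 0.3]
finger_gap: 0.0661
```

```bash
python3 - <<'E'
from h import *
grab_frame('top')
f=grab_frame('wrist');dots(f,'wrist','w8.png',(170,180,400,330),3,state()['finger_gap'])
f=grab_frame('scene');dots(f,'scene','s8.png',(300,130,440,240),5,state()['finger_gap'])
delta(.466,.2174,-.01,99.6)
E
```

```text
t 9.1 tcp [0.4649 0.2172 0.0013] head 99.58 tool d mm [-0.   1.1 11.3] rv [-0.0025 -0.0003 -0.0004] F [-0.5  0.  -0.5] T [0.09 0.06 0.02] gap 65.9
```

View pics/s8.png

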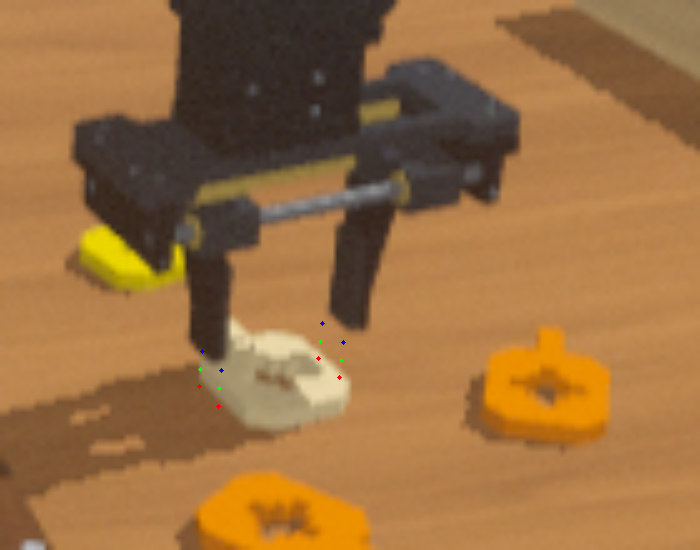

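Call:
step_arm(
  moves=[
    {"tx": 0, "ty": 1, "tz": 8, "wx": 0, "wy": 0, "wz": 0},
  ],
)

```text
t: 9.22
tcp_pos: [0.4665, 0.2176, -0.0064]
ee_rot: [0.646, 0.764, -0.0, -0.0]
wrist_force: [-1.4, -0.3, 0.2]
finger_gap: 0.066
```

Call:
step_arm(
  moves=[
    {"tx": 0, "ty": 0, "tz": 3, "wx": 0, "wy": 0, "wz": 0},
  ],
)

```text
t: 9.35
tcp_pos: [0.4666, 0.2176, -0.0097]
ee_rot: [0.646, 0.764, -0.0, -0.001]
wrist_force: [-0.9, 0.4, 0.7]
finger_gap: 0.0664
```

```bash
python3 - <<'E'
from h import *
f=grab_frame('wrist');dots(f,'wrist','w9.png',(170,180,400,330),3,state()['finger_gap'])
f=grab_frame('scene');dots(f,'scene','s9.png',(300,130,440,240),5,state()['finger_gap'])
delta(.466,.2174,-.01,99.6)
E
```

```text
t 9.45 tcp [ 0.4665  0.2175 -0.0096] head 99.58 tool d mm [-0.1 -0.5  0.4] rv [-0.0013 -0.0004 -0.0003] F [-0.7  0.3 -0.1] T [ 0.01  0.01 -0.02] gap 65.9
```

View pics/s9.png

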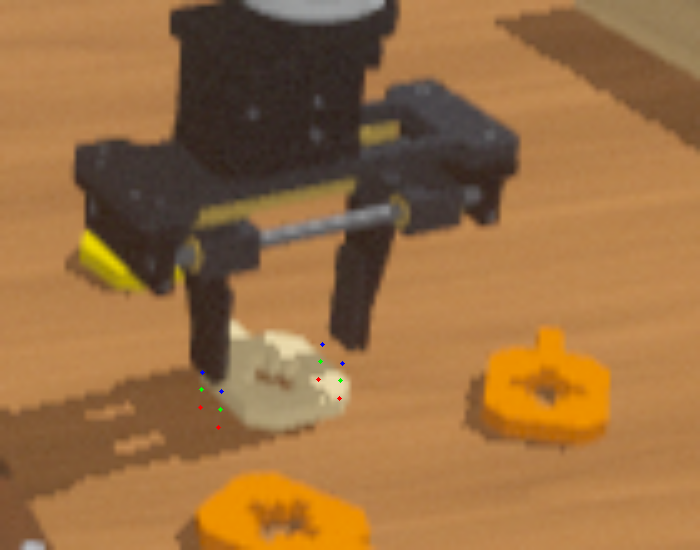

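View pics/w9.png

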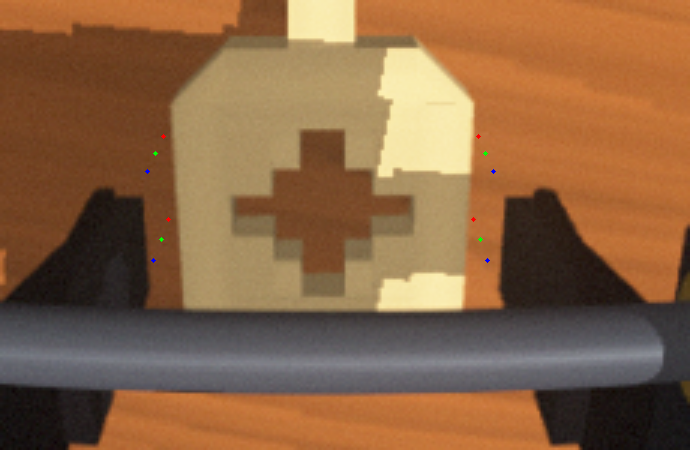

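Call:
step_arm(
  moves=[
    {"tx": 0, "ty": 0, "tz": 5, "wx": 0, "wy": 0, "wz": 0},
  ],
)

```text
t: 9.57
tcp_pos: [0.4669, 0.2177, -0.0144]
ee_rot: [0.646, 0.764, 0.0, -0.0]
wrist_force: [0.2, 0.4, -0.7]
finger_gap: 0.0662
```

Call:
step_arm(
  moves=[
    {"tx": 0, "ty": 0, "tz": 3, "wx": 0, "wy": 0, "wz": 0},
  ],
)

```text
t: 9.7
tcp_pos: [0.4669, 0.2176, -0.0176]
ee_rot: [0.646, 0.764, 0.0, -0.0]
wrist_force: [0.1, 0.0, -0.0]
finger_gap: 0.0657
```

Call:
step_arm(
  moves=[
    {"tx": 0, "ty": 0, "tz": 2, "wx": 0, "wy": 0, "wz": 0},
  ],
)

```text
t: 9.82
tcp_pos: [0.4668, 0.2177, -0.0198]
ee_rot: [0.646, 0.764, -0.0, -0.0]
wrist_force: [-0.2, -0.6, 0.3]
finger_gap: 0.066
```

```bash
python3 - <<'E'
from h import *
f=grab_frame('scene');dots(f,'scene','s10.png',(300,130,440,240),5,state()['finger_gap'])
delta(.466,.2174,-.01,99.6)
E
```

```text
t 9.88 tcp [ 0.4667  0.2176 -0.02  ] head 99.58 tool d mm [ -0.1  -0.7 -10. ] rv [-0.0008 -0.0004 -0.0003] F [ 0.3 -0.1  0.1] T [ 0.07 -0.01 -0.03] gap 66.2
```

View pics/s10.png

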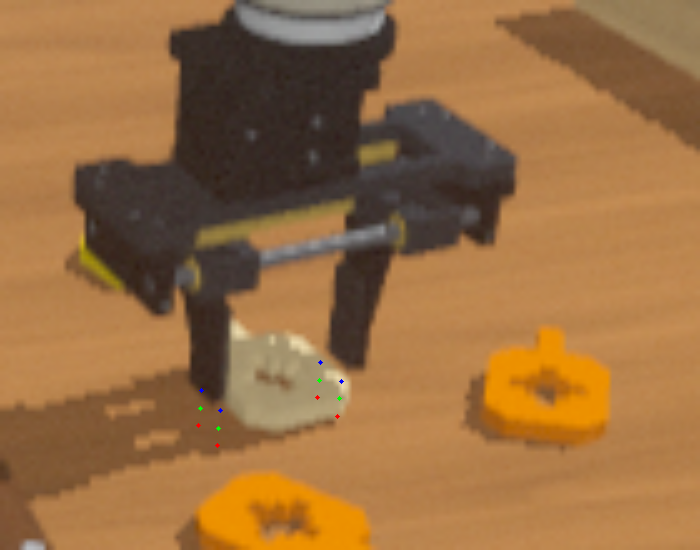

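Call:
step_arm(
  moves=[
    {"tx": 0, "ty": -0.5, "tz": 0, "wx": 0, "wy": 0, "wz": 0},
    {"tx": 0, "ty": 0, "tz": 0, "wx": 0, "wy": 0, "wz": 0},
    {"tx": 0, "ty": 0, "tz": 0, "wx": 0, "wy": 0, "wz": 0},
    {"tx": 0, "ty": 0, "tz": 0, "wx": 0, "wy": 0, "wz": 0},
  ],
  fingers=40,
)

```text
t: 10.38
tcp_pos: [0.4662, 0.2175, -0.0199]
ee_rot: [0.646, 0.764, -0.0, -0.0]
wrist_force: [-0.0, -0.1, -0.0]
finger_gap: 0.0543
```

```bash
python3 - <<'E'
from h import *
delta(.466,.2174,-.01,99.6)
E
```

```text
t 10.38 tcp [ 0.4662  0.2175 -0.0199] head 99.58 tool d mm [-0.1 -0.2 -9.9] rv [-0.0007 -0.0004 -0.0003] F [-0.  -0.1 -0. ] T [0.09 0.07 0.  ] gap 54.3
```

Lift a little and check the grip.

Call:
step_arm(
  moves=[
    {"tx": 0, "ty": 0, "tz": -10, "wx": 0, "wy": 0, "wz": 0},
    {"tx": 0, "ty": 0, "tz": -15, "wx": 0, "wy": 0, "wz": 0},
    {"tx": 0, "ty": 0, "tz": -25, "wx": 0, "wy": 0, "wz": 0},
    {"tx": 0, "ty": 0, "tz": -40, "wx": 0, "wy": 0, "wz": 0},
  ],
)

```text
t: 10.88
tcp_pos: [0.4644, 0.217, 0.0725]
ee_rot: [0.646, 0.764, -0.002, -0.002]
wrist_force: [1.2, 0.4, -0.8]
finger_gap: 0.0539
```

```bash
python3 - <<'E'
from h import *
f=grab_frame('wrist'); save(f,'w11.png',scale=1.4)
f=grab_frame('scene');dots(f,'scene','s11.png',(300,130,440,240),5,state()['finger_gap'])
delta(.526,.018,.09,99.6)
E
```

```text
t 10.97 tcp [0.4683 0.2181 0.0761] head 99.6 tool d mm [-206.9   23.6  -14. ] rv [ 0.0052 -0.0007 -0.0001] F [ 0.4  1.1 -0. ] T [ 0.06 -0.06  0.01] gap 54.3
```

View pics/w11.png

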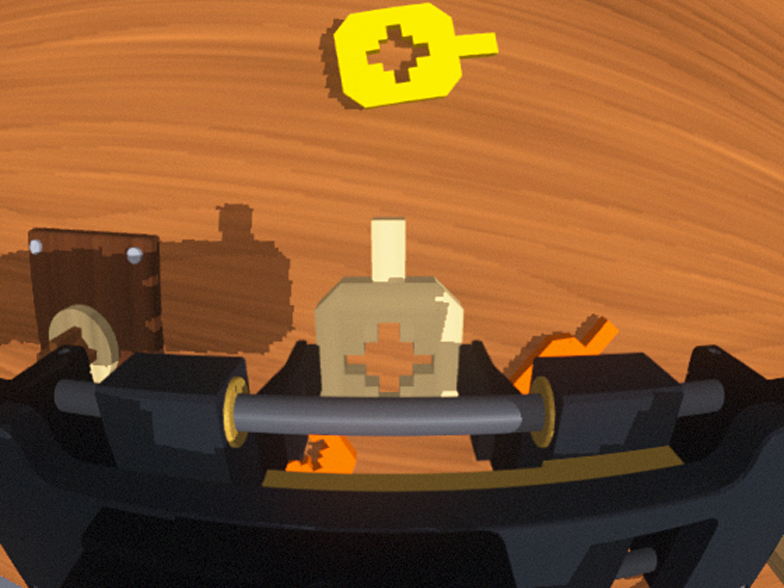

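View pics/s11.png

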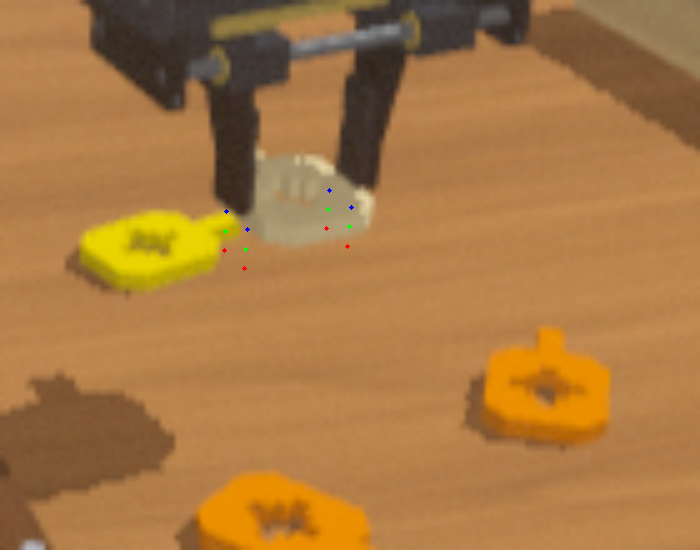

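Call:
step_arm(
  moves=[
    {"tx": -50, "ty": 25, "tz": -8, "wx": 0, "wy": 0, "wz": 0},
    {"tx": -53, "ty": 26, "tz": -7, "wx": 0, "wy": 0, "wz": 0},
    {"tx": -53, "ty": 26, "tz": 0, "wx": 0, "wy": 0, "wz": 0},
    {"tx": -50, "ty": 25, "tz": 0, "wx": 0, "wy": 0, "wz": 0},
  ],
)

```text
t: 11.48
tcp_pos: [0.6038, 0.0315, 0.0945]
ee_rot: [0.642, 0.767, 0.003, 0.001]
wrist_force: [0.3, 0.2, 0.2]
finger_gap: 0.0539
```

```bash
python3 - <<'E'
from h import *
grab_frame('top')
delta(.604,.03,.09,99.6)
f=grab_frame('wrist'); save(f,'w12.png',scale=1.4)
p=proj(f,(.529,.018,.058),True);c=int(p[0]),int(p[1]);print(c, np.round(f['cam_to_world'],3)[:3,3])
save(f,'w12z.png',crop=(max(0,c[0]-70),max(0,c[1]-60),c[0]+70,c[1]+60),scale=5)
for q,z in [('hub_top',.075),('bottom_tab',.025),('seat',.03)]:
    for d in place_of(q,f)[:1]: print(q,round(d['confidence'],2),np.round(d['location'],1),np.round(at(f,d['location'],z,True),4))
E
```

```text
t 11.53 tcp [0.611  0.0245 0.0953] head 99.91 tool d mm [ 6.6 -6.   5.2] rv [0.0152 0.0054 0.0054] F [ 5.8 -3.3  0.1] T [-0.11 -0.18  0.05] gap 54.0
(288, 107) [0.533 0.012 0.285]
hub_top 0.72 [292.7 106.9] [0.5282 0.0201 0.075 ]
bottom_tab 0.72 [275.6 174.6] [0.5836 0.0181 0.025 ]
seat 0.72 [289.5 104.6] [0.5259 0.019  0.03  ]
```

View pics/w12z.png

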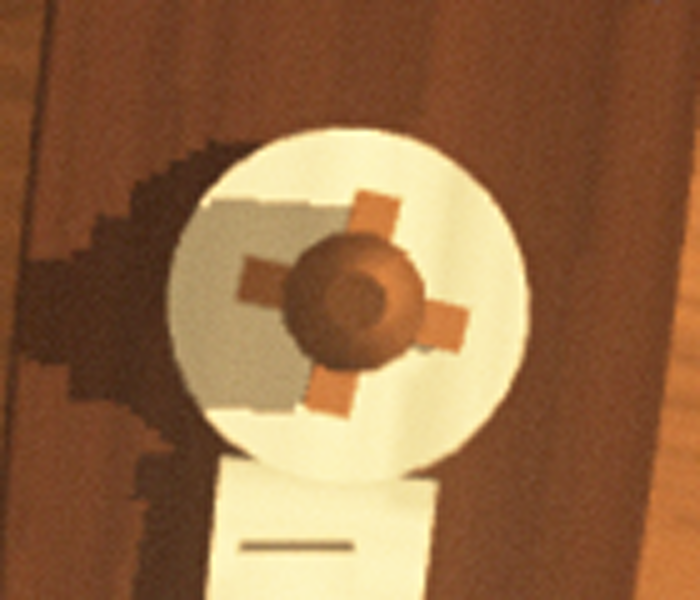

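View pics/w12.png

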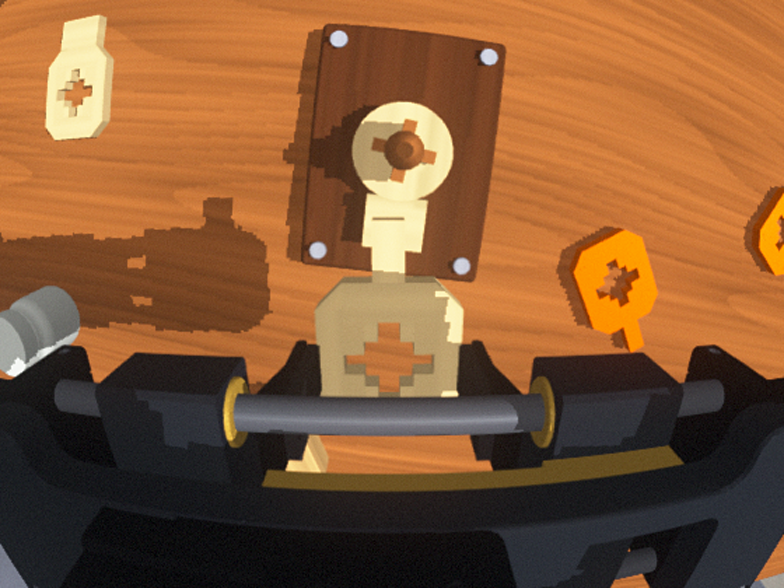

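```bash
python3 - <<'E'
from h import *
grab_frame('top');f=grab_frame('wrist')
p=proj(f,(.529,.018,.058),True);print(p)
delta(.529,.018,.07,99.6)
import cv2
c=int(p[0]),int(p[1]);c0,r0=c[0]-70,max(0,c[1]-60)
save(f,'w13z.png',crop=(c0,r0,c[0]+70,c[1]+60),scale=5);print(c0,r0)
b=masks_of('hub_top',f)
# disc fit
im=f['pixels'].astype(int);hsv=cv2.cvtColor(f['pixels'],cv2.COLOR_RGB2HSV)
E
```

```text
(np.float64(272.53088929572084), np.float64(119.53920796784631))
t 11.82 tcp [0.6014 0.0344 0.0938] head 100.17 tool d mm [ -3.4 -74.3  23.5] rv [ 0.0039 -0.0023  0.01  ] F [-0.4  0.3  0.7] T [0.02 0.05 0.04] gap 54.2
202 59
```

View pics/w13z.png

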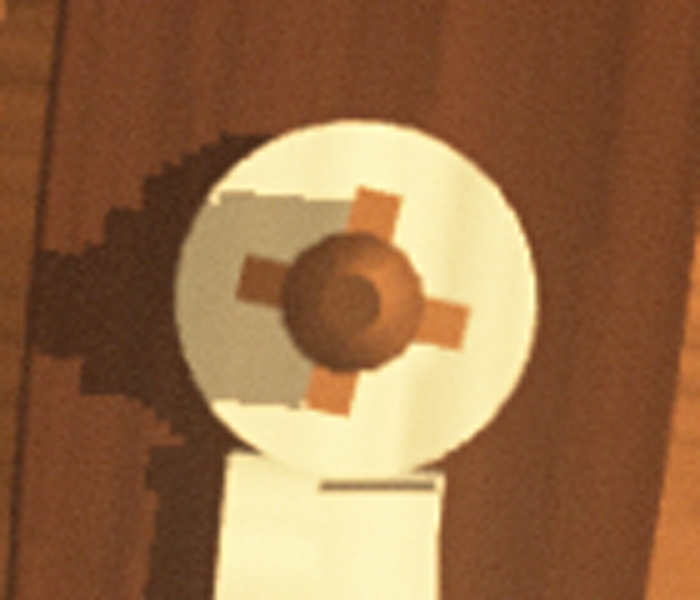

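```bash
python3 - <<'E'
from h import *
f=grab_frame('wrist')
delta(.529,.018,.07,99.6)
P=lambda u,v:((u+.5)/5-.5+202,(v+.5)/5-.5+59)
e=[at(f,P(*q),.058,True)[:2] for q in [(380,192),(329,414),(240,278),(467,327)]]
a=lambda d:np.degrees(np.arctan2(d[1],d[0]))
print(np.round(e,4),a(e[0]-e[1]),a(e[2]-e[3]),np.linalg.norm(e[0]-e[1]),np.mean(e,0))
d=[at(f,P(*q),.03,True)[:2] for q in [(175,300),(537,300),(356,119),(356,478)]]
print(np.round(d,4),(d[0]+d[1])/2,(d[2]+d[3])/2)
print(at(f,P(352,300),.075,True))
b=[at(f,P(*q),.03,True)[:2] for q in [(229,455),(443,474)]]
print('tab edge dir',a(b[1]-b[0]))
print([a(at(f,P(*q),.03,True)[:2]-at(f,P(*w),.03,True)[:2]) for q,w in [((215,600),(229,455)),((438,600),(443,474))]])
E
```

```text
t 11.93 tcp [0.6019 0.0345 0.094 ] head 100.21 tool d mm [ -3.4 -74.8  23.6] rv [ 0.0047 -0.0019  0.0106] F [ 0.5 -0.2  0.6] T [ 0.07  0.07 -0.  ] gap 54.1
[[0.5131 0.0191]
 [0.5449 0.0176]
 [0.5282 0.0022]
 [0.5295 0.0342]] 177.32156514104415 -92.30625554921698 0.03178950005726188 [0.52894425 0.01829036]
[[ 0.5336 -0.0096]
 [ 0.5238  0.0458]
 [ 0.5009  0.0132]
 [ 0.5565  0.0231]] [0.52865176 0.01812034] [0.52873409 0.01816007]
[0.52842635 0.01819552 0.075     ]
tab edge dir 94.87117628695135
[np.float64(3.6426155135849907), np.float64(8.384018828891428)]
```

```bash
python3 - <<'E'
from h import *
f=grab_frame('wrist')
s=state();M=R.from_quat(s['ee_rot']).as_matrix();t=s['tcp_pos']
w,l,r=.00425,.0175,.00425
pl=np.array([(l,-w),(l,w),(w,w),(w,l),(-w,l),(-w,w),(-l,w),(-l,-w),(-w,-w),(-w,-l),(w,-l),(w,-w)])
o=outline(.012)
S=4;c0,r0=200,150
im=cv2.resize(f['pixels'][150:300,200:360,::-1],None,fx=S,fy=S,interpolation=cv2.INTER_CUBIC)
for q,c in [(pl,(0,0,255)),(o,(255,0,0))]:
    # plate +x = heading jaw+90 -> tool -y ; plate y = tool x?? plate y at heading h+180 -> -tool x
    pts=[proj(f,t+M@[-y,-x,-.030],True) for x,y in q]
    cv2.polylines(im,[np.array([((a-c0+.5)*S-.5,(b-r0+.5)*S-.5) for a,b in pts]).round().astype(np.int32)],True,c,1)
cv2.imwrite('pics/w14.png',im)
E
```

```text
(no output)
```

View pics/w14.png

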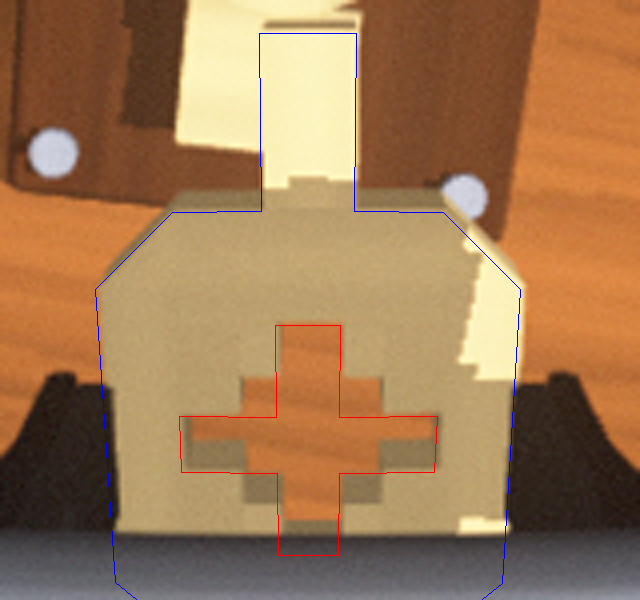

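Call:
step_arm(
  moves=[
    {"tx": -2, "ty": -37, "tz": 0, "wx": 0.002, "wy": 0, "wz": 0},
    {"tx": -1, "ty": -37, "tz": 0, "wx": 0, "wy": 0, "wz": 0},
    {"tx": 0, "ty": 0, "tz": 0, "wx": 0, "wy": 0, "wz": 0.11},
    {"tx": 0, "ty": 0, "tz": 0, "wx": 0, "wy": 0, "wz": 0.11},
  ],
)

```text
t: 12.48
tcp_pos: [0.5261, 0.0215, 0.0942]
ee_rot: [0.722, 0.692, 0.002, 0.0]
wrist_force: [0.2, 0.7, -0.9]
finger_gap: 0.054
```

```bash
python3 - <<'E'
from h import *
grab_frame('top');grab_frame('top')
delta(.5287,.0182,.065,87.5)
E
```

```text
t 12.57 tcp [0.526  0.0216 0.094 ] head 87.8 tool d mm [-3.4  2.8 29. ] rv [ 0.0018 -0.0025  0.0053] F [ 1.   0.4 -0.9] T [ 0.07  0.04 -0.01] gap 53.9
```

Call:
step_arm(
  moves=[
    {"tx": -3.4, "ty": 2.8, "tz": 24, "wx": 0.002, "wy": -0.002, "wz": 0.005},
  ],
)

```text
t: 12.7
tcp_pos: [0.5303, 0.0186, 0.0713]
ee_rot: [0.721, 0.693, 0.002, 0.002]
wrist_force: [-0.0, -0.7, -0.6]
finger_gap: 0.0541
```

```bash
python3 - <<'E'
from h import *
grab_frame('top');grab_frame('top')
f=grab_frame('wrist');save(f,'w15.png',crop=(180,130,380,290),scale=4)
delta(.5287,.0182,.055,87.5)
E
```

```text
t 12.85 tcp [0.5279 0.0187 0.0693] head 87.63 tool d mm [-0.5  0.9 14.3] rv [-0.0026 -0.0009  0.0022] F [ 1.1 -0.4  0.1] T [ 0.07 -0.03  0.03] gap 54.0
```

View pics/w15.png

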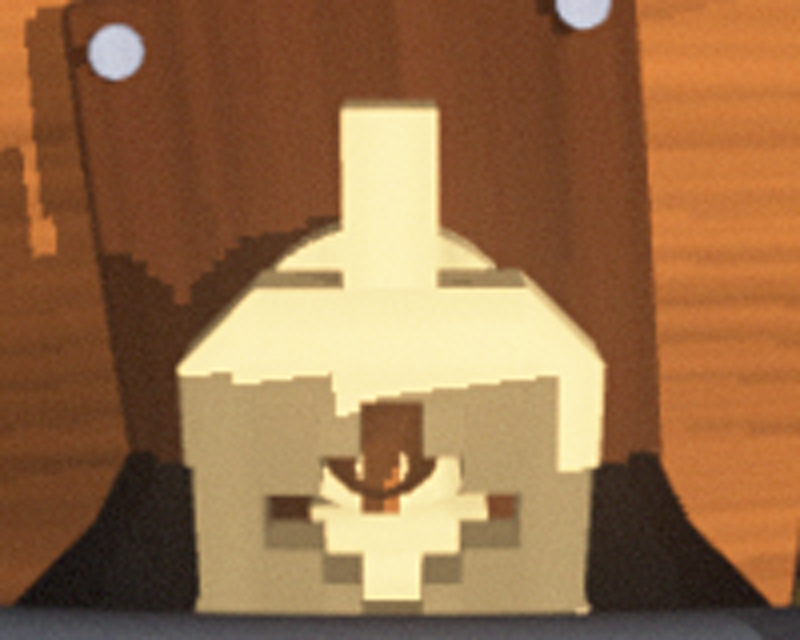

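Call:
step_arm(
  moves=[
    {"tx": -0.5, "ty": 0.5, "tz": 7, "wx": -0.002, "wy": 0, "wz": 0.002},
  ],
)

```text
t: 12.98
tcp_pos: [0.5292, 0.0183, 0.063]
ee_rot: [0.722, 0.692, 0.001, 0.0]
wrist_force: [0.3, 0.0, 0.4]
finger_gap: 0.0544
```

Call:
step_arm(
  moves=[
    {"tx": 0, "ty": 0, "tz": 6, "wx": 0, "wy": 0, "wz": 0},
  ],
)

```text
t: 13.1
tcp_pos: [0.5293, 0.0184, 0.057]
ee_rot: [0.722, 0.692, 0.001, 0.001]
wrist_force: [-0.3, -0.2, 0.2]
finger_gap: 0.0539
```

```bash
python3 - <<'E'
from h import *
delta(.5287,.0182,.046,87.5)
E
```

```text
t 13.1 tcp [0.5293 0.0184 0.057 ] head 87.62 tool d mm [-0.2 -0.7 11. ] rv [ 0.0021 -0.0006  0.0021] F [-0.3 -0.2  0.2] T [-0.01 -0.01  0.05] gap 53.9
```

Call:
step_arm(
  moves=[
    {"tx": -0.2, "ty": -0.7, "tz": 4, "wx": 0.002, "wy": 0, "wz": 0.002},
  ],
)

```text
t: 13.22
tcp_pos: [0.5287, 0.0183, 0.0528]
ee_rot: [0.722, 0.692, 0.0, -0.0]
wrist_force: [-0.3, 0.5, -0.8]
finger_gap: 0.0539
```

Call:
step_arm(
  moves=[
    {"tx": 0, "ty": 0, "tz": 4, "wx": 0, "wy": 0, "wz": 0},
  ],
)

```text
t: 13.35
tcp_pos: [0.5288, 0.0183, 0.0487]
ee_rot: [0.722, 0.692, 0.0, -0.0]
wrist_force: [-0.4, 0.0, -0.6]
finger_gap: 0.0542
```

Call:
step_arm(
  moves=[
    {"tx": 0, "ty": 0, "tz": 4, "wx": 0, "wy": 0, "wz": 0},
  ],
)

```text
t: 13.48
tcp_pos: [0.5288, 0.0182, 0.0445]
ee_rot: [0.722, 0.692, 0.0, 0.0]
wrist_force: [-0.2, -1.1, 0.9]
finger_gap: 0.0541
```

```bash
python3 - <<'E'
from h import *
delta(.5287,.0182,.038,87.5)
E
```

```text
t 13.47 tcp [0.5288 0.0182 0.0445] head 87.53 tool d mm [-0.  -0.1  6.5] rv [ 0.0006 -0.0004  0.0006] F [-0.2 -1.1  0.9] T [-0.13 -0.02 -0.  ] gap 54.1
```

Call:
step_arm(
  moves=[
    {"tx": 0, "ty": 0, "tz": 3, "wx": 0, "wy": 0, "wz": 0},
  ],
)

```text
t: 13.6
tcp_pos: [0.529, 0.0181, 0.0413]
ee_rot: [0.722, 0.692, 0.0, 0.0]
wrist_force: [0.2, -1.3, 0.9]
finger_gap: 0.0537
```

Call:
step_arm(
  moves=[
    {"tx": 0, "ty": 0, "tz": 3, "wx": 0, "wy": 0, "wz": 0},
  ],
)

```text
t: 13.72
tcp_pos: [0.529, 0.018, 0.0381]
ee_rot: [0.722, 0.692, 0.0, 0.0]
wrist_force: [-0.6, -0.6, -0.1]
finger_gap: 0.0541
```

Call:
step_arm(
  moves=[
    {"tx": 0, "ty": 0, "tz": 2, "wx": 0, "wy": 0, "wz": 0},
  ],
)

```text
t: 13.85
tcp_pos: [0.529, 0.0178, 0.0359]
ee_rot: [0.722, 0.692, 0.0, 0.0]
wrist_force: [0.0, -0.4, 0.7]
finger_gap: 0.0543
```

```bash
python3 - <<'E'
from h import *
delta(.5287,.0182,.03,87.5)
E
```

```text
t 13.85 tcp [0.529  0.0178 0.0359] head 87.54 tool d mm [ 0.3 -0.3  5.9] rv [0.0008 0.0001 0.0008] F [ 0.  -0.4  0.7] T [-0.14  0.05 -0.01] gap 54.3
```

Call:
step_arm(
  moves=[
    {"tx": 0, "ty": 0, "tz": 3, "wx": 0, "wy": 0, "wz": 0},
  ],
)

```text
t: 13.98
tcp_pos: [0.5291, 0.0178, 0.0328]
ee_rot: [0.722, 0.692, 0.0, 0.0]
wrist_force: [-0.6, -0.7, -0.5]
finger_gap: 0.0543
```

Call:
step_arm(
  moves=[
    {"tx": 0, "ty": 0, "tz": 4, "wx": 0, "wy": 0, "wz": 0},
  ],
)

```text
t: 14.1
tcp_pos: [0.5292, 0.0177, 0.0287]
ee_rot: [0.722, 0.692, 0.0, 0.001]
wrist_force: [0.1, -1.4, -0.5]
finger_gap: 0.0539
```

Call:
step_arm(
  moves=[
    {"tx": 0, "ty": 0, "tz": 4, "wx": 0, "wy": 0, "wz": 0},
  ],
)

```text
t: 14.22
tcp_pos: [0.5293, 0.0177, 0.0245]
ee_rot: [0.722, 0.692, 0.0, 0.001]
wrist_force: [0.1, -0.1, -0.5]
finger_gap: 0.0542
```

```bash
python3 - <<'E'
from h import *
delta(.5287,.0182,.012,87.5)
f=grab_frame('wrist');save(f,'w16.png',crop=(180,130,380,290),scale=4)
f=grab_frame('scene');save(f,'s16.png',crop=(220,150,360,260),scale=5)
E
```

```text
t 14.22 tcp [0.5293 0.0177 0.0245] head 87.54 tool d mm [ 0.4 -0.6 12.5] rv [0.0014 0.0002 0.0007] F [ 0.1 -0.1 -0.5] T [-0.08  0.03 -0.  ] gap 54.2
```

View pics/w16.png

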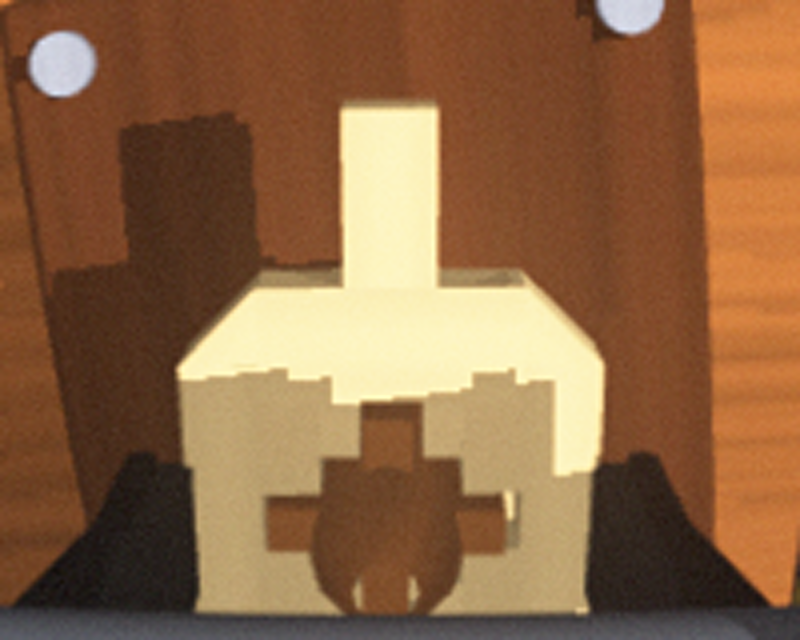

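View pics/s16.png

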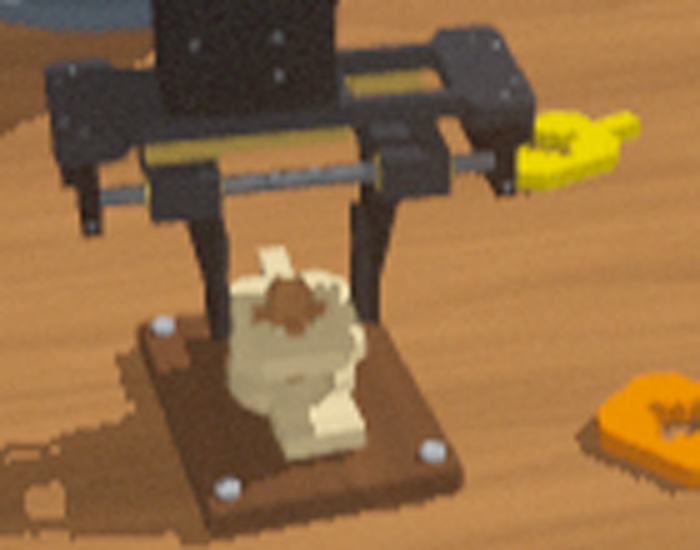

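The plate has slid over the ribs: in the wrist view the ribs fill the slots around (390,520). I'll carry on down.

Call:
step_arm(
  moves=[
    {"tx": 0.4, "ty": -0.5, "tz": 5, "wx": 0.001, "wy": 0, "wz": 0},
  ],
)

```text
t: 14.45
tcp_pos: [0.529, 0.0178, 0.0193]
ee_rot: [0.722, 0.692, 0.0, 0.001]
wrist_force: [-0.1, -3.0, 1.2]
finger_gap: 0.054
```

Call:
step_arm(
  moves=[
    {"tx": 0, "ty": 0, "tz": 4, "wx": 0, "wy": 0, "wz": 0},
  ],
)

```text
t: 14.58
tcp_pos: [0.529, 0.0177, 0.015]
ee_rot: [0.722, 0.692, -0.0, 0.001]
wrist_force: [-0.6, -0.8, 0.2]
finger_gap: 0.0545
```

Call:
step_arm(
  moves=[
    {"tx": 0, "ty": 0, "tz": 3, "wx": 0, "wy": 0, "wz": 0},
  ],
)

```text
t: 14.7
tcp_pos: [0.529, 0.0178, 0.0117]
ee_rot: [0.722, 0.692, -0.0, 0.0]
wrist_force: [0.1, -0.7, 0.0]
finger_gap: 0.0539
```

Call:
step_arm(
  moves=[
    {"tx": 0, "ty": 0, "tz": 2, "wx": 0, "wy": 0, "wz": 0},
  ],
)

```text
t: 14.82
tcp_pos: [0.5289, 0.0178, 0.0097]
ee_rot: [0.722, 0.692, -0.0, 0.0]
wrist_force: [-2.8, -0.3, 16.2]
finger_gap: 0.0543
```

```bash
python3 - <<'E'
from h import *
delta(.5287,.0182,.01,87.5)
E
```

```text
t 14.82 tcp [0.5289 0.0178 0.0097] head 87.54 tool d mm [ 0.4 -0.3 -0.3] rv [0.0004 0.0006 0.0008] F [-2.8 -0.3 16.2] T [-0.11  0.45  0.  ] gap 54.3
```

Call:
step_arm(
  moves=[
    {"tx": 0, "ty": 0, "tz": 0, "wx": 0, "wy": 0, "wz": 0},
    {"tx": 0, "ty": 0, "tz": 0, "wx": 0, "wy": 0, "wz": 0},
    {"tx": 0, "ty": 0, "tz": -10, "wx": 0, "wy": 0, "wz": 0},
    {"tx": 0, "ty": 0, "tz": -25, "wx": 0, "wy": 0, "wz": 0},
    {"tx": 0, "ty": 0, "tz": -45, "wx": 0, "wy": 0, "wz": 0},
  ],
  fingers=72,
)

```text
t: 15.45
tcp_pos: [0.526, 0.0191, 0.0893]
ee_rot: [0.722, 0.692, -0.002, -0.003]
wrist_force: [0.2, -0.9, 0.3]
finger_gap: 0.0718
```

```bash
python3 - <<'E'
from h import *
delta(.5287,.0182,.01,87.5)
f=grab_frame('wrist');save(f,'w17.png',crop=(160,80,400,290),scale=3)
f=grab_frame('scene');save(f,'s17.png',crop=(220,150,360,260),scale=5)
E
```

```text
t 15.45 tcp [0.526  0.0191 0.0893] head 87.51 tool d mm [-0.9  3.4 79.3] rv [-0.0081 -0.0017  0.0002] F [ 0.2 -0.9  0.3] T [ 0.04  0.01 -0.01] gap 71.8
```

View pics/w17.png

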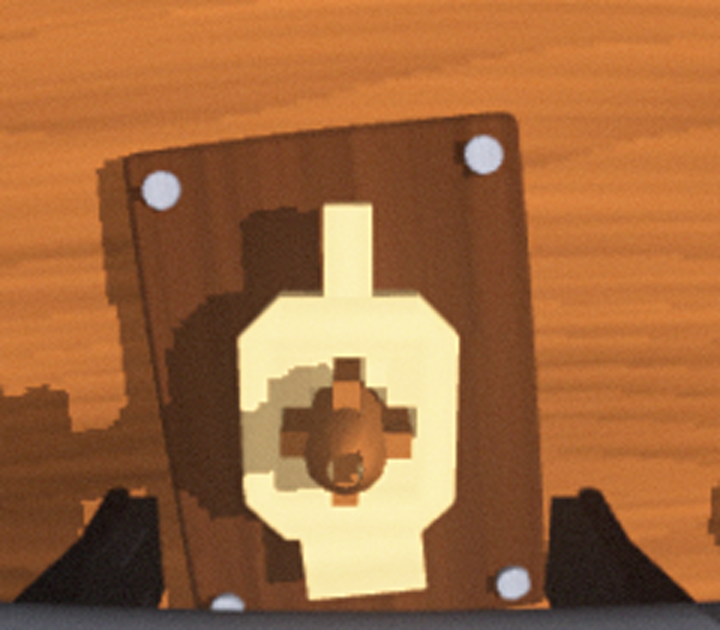

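View pics/s17.png

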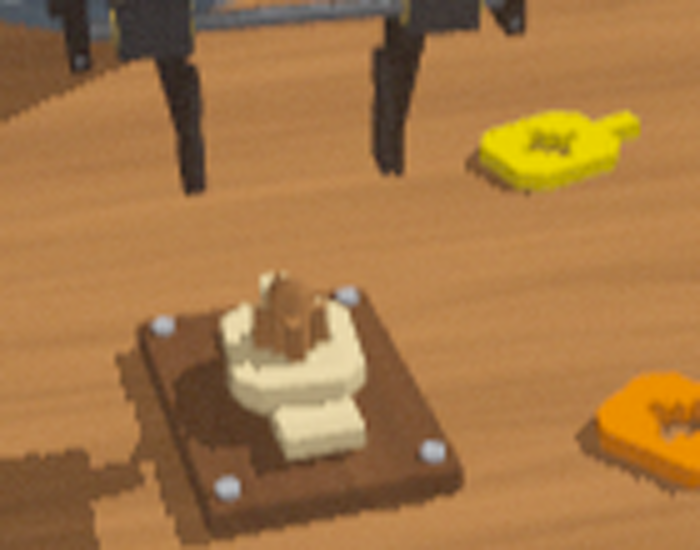

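The narrow plate lies flat, home on the bottom plate, tab towards -x. Now the wide plate.

Call:
step_arm(
  moves=[
    {"tx": -55, "ty": -2, "tz": -5, "wx": 0, "wy": 0, "wz": 0},
    {"tx": -61, "ty": -2, "tz": 0, "wx": 0, "wy": 0, "wz": 0},
    {"tx": -61, "ty": -2, "tz": 0, "wx": 0, "wy": 0, "wz": 0},
    {"tx": -58, "ty": -2, "tz": 0, "wx": 0, "wy": 0, "wz": 0},
    {"tx": 0, "ty": 0, "tz": 0, "wx": 0, "wy": 0, "wz": -0.13},
  ],
  fingers=72,
)

```text
t: 16.18
tcp_pos: [0.5144, -0.222, 0.1005]
ee_rot: [0.673, 0.74, 0.003, 0.005]
wrist_force: [0.2, 0.7, -0.7]
finger_gap: 0.072
```

```bash
python3 - <<'E'
from h import *
grab_frame('top');grab_frame('top')
f=grab_frame('wrist');save(f,'w18.png',scale=1.4)
ds=masks_of('wide',f)
for d in ds[:3]: print(d['confidence'],d['location'],d['pixels'].sum())
print(proj(f,(.508,-.2195,.01),True))
d=ds[0]
x,h=fit(f,fillm(d['pixels']),.034,.508,-.2195,-175,fish=True);print(x,h)
delta(x[0]/1000,x[1]/1000,.01,x[2]+270)
E
```

```text
0.94 [276.3, 177.0] 4539
0.37 [481.1, 197.3] 5155
(np.float64(276.23392363149003), np.float64(195.81692813778304))
[ 509.7  -218.97 -174.98] 0.974
t 16.38 tcp [ 0.5136 -0.2164  0.1001] head 95.45 tool d mm [-2.2 -4.8 90.1] rv [ 0.008  -0.0001  0.0075] F [ 0.1 -0.4  0.2] T [ 0.05  0.01 -0.02] gap 71.9
```

View pics/w18.png

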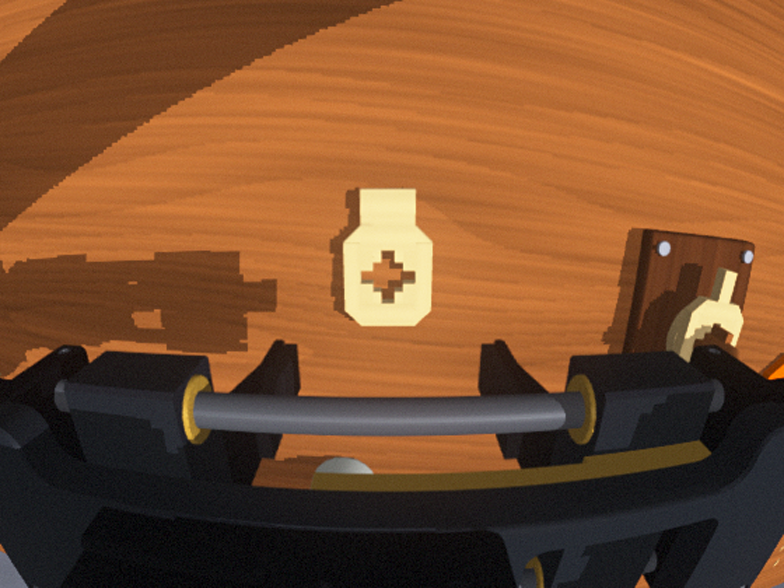

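Call:
step_arm(
  moves=[
    {"tx": -2.2, "ty": -4.8, "tz": 40, "wx": 0.008, "wy": 0, "wz": 0.007},
    {"tx": 0, "ty": 0, "tz": 48, "wx": 0, "wy": 0, "wz": 0},
  ],
  fingers=68,
)

```text
t: 16.62
tcp_pos: [0.5134, -0.2192, 0.0143]
ee_rot: [0.675, 0.737, 0.001, 0.005]
wrist_force: [0.6, 0.1, -0.4]
finger_gap: 0.0684
```

```bash
python3 - <<'E'
from h import *
grab_frame('top');grab_frame('top')
f=grab_frame('wrist');save(f,'w19.png',scale=1.4)
d=masks_of('wide',f)[0]
x,h=fit(f,fillm(d['pixels']),.034,.508,-.2195,-175,fish=True);print(x,h,d['confidence'])
delta(x[0]/1000,x[1]/1000,-.0195,x[2]+270)
E
```

```text
[ 509.48 -218.83 -174.54] 0.969 0.91
t 16.82 tcp [ 0.5121 -0.2185  0.014 ] head 95.08 tool d mm [ 0.  -2.8 33.5] rv [ 0.0044  0.0035 -0.0066] F [ 0.4 -0.2 -0.6] T [ 0.05 -0.01  0.02] gap 67.9
```

Call:
step_arm(
  moves=[
    {"tx": 0, "ty": -2.5, "tz": 16, "wx": 0.004, "wy": 0.003, "wz": -0.004},
  ],
)

```text
t: 16.95
tcp_pos: [0.5121, -0.2198, 0.0002]
ee_rot: [0.673, 0.739, 0.0, 0.003]
wrist_force: [0.6, 0.9, 0.3]
finger_gap: 0.0678
```

Call:
step_arm(
  moves=[
    {"tx": 0, "ty": 0, "tz": 9, "wx": 0, "wy": 0, "wz": 0},
  ],
)

```text
t: 17.08
tcp_pos: [0.5124, -0.2198, -0.0084]
ee_rot: [0.673, 0.739, 0.0, 0.004]
wrist_force: [0.1, 0.3, -0.8]
finger_gap: 0.0679
```

```bash
python3 - <<'E'
from h import *
f=grab_frame('wrist');dots(f,'wrist','w20.png',(170,180,400,330),3,state()['finger_gap'])
delta(.5095,-.2188,-.0195,95.2)
E
```

```text
t 17.12 tcp [ 0.5123 -0.2198 -0.0092] head 95.36 tool d mm [ 1.3 -2.8 10.3] rv [0.0056 0.0048 0.0028] F [ 0.2 -0.3  0. ] T [0.11 0.   0.02] gap 68.1
```

View pics/w20.png

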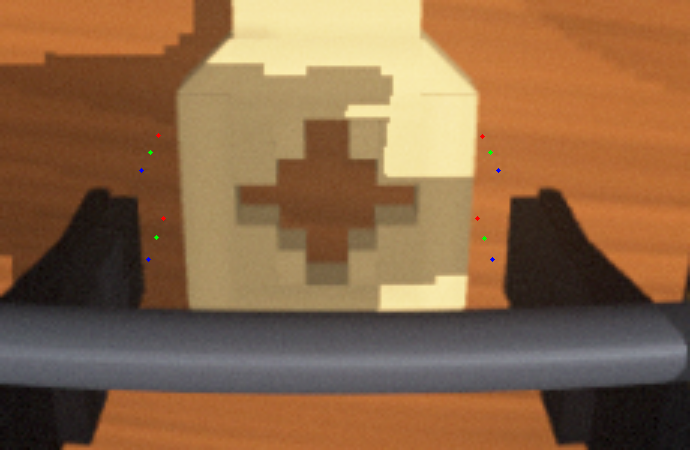

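Call:
step_arm(
  moves=[
    {"tx": 1.3, "ty": -3, "tz": 6, "wx": 0.006, "wy": 0.005, "wz": 0.003},
  ],
)

```text
t: 17.25
tcp_pos: [0.5098, -0.2192, -0.0148]
ee_rot: [0.674, 0.738, -0.0, 0.0]
wrist_force: [-0.5, 0.6, -0.9]
finger_gap: 0.0678
```

Call:
step_arm(
  moves=[
    {"tx": 0, "ty": 0, "tz": 3.5, "wx": 0, "wy": 0, "wz": 0},
  ],
)

```text
t: 17.38
tcp_pos: [0.5095, -0.2192, -0.0184]
ee_rot: [0.675, 0.738, -0.0, 0.0]
wrist_force: [0.1, -0.6, -0.5]
finger_gap: 0.0679
```

```bash
python3 - <<'E'
from h import *
f=grab_frame('top')
delta(.5095,-.2188,-.0195,95.2)
E
```

```text
t 17.43 tcp [ 0.5096 -0.2192 -0.0187] head 95.16 tool d mm [ 0.4 -0.   0.8] rv [ 0.0003  0.0004 -0.0006] F [-0.1 -0.7 -1.1] T [-0.    0.03  0.  ] gap 68.0
```

Call:
step_arm(
  moves=[
    {"tx": 0, "ty": 0, "tz": 0.3, "wx": 0, "wy": 0, "wz": 0},
    {"tx": 0, "ty": 0, "tz": 0, "wx": 0, "wy": 0, "wz": 0},
    {"tx": 0, "ty": 0, "tz": 0, "wx": 0, "wy": 0, "wz": 0},
    {"tx": 0, "ty": 0, "tz": 0, "wx": 0, "wy": 0, "wz": 0},
    {"tx": 0, "ty": 0, "tz": 0, "wx": 0, "wy": 0, "wz": 0},
  ],
  fingers=40,
)

```text
t: 18.05
tcp_pos: [0.5102, -0.2195, -0.0182]
ee_rot: [0.675, 0.738, 0.0, 0.001]
wrist_force: [-0.0, -0.2, 0.2]
finger_gap: 0.0406
```

```bash
python3 - <<'E'
from h import *
delta(.5095,-.2188,-.0195,95.2)
print(np.round(state()['qpos'],3))
E
```

```text
t 18.05 tcp [ 0.5102 -0.2195 -0.0182] head 95.15 tool d mm [ 0.8 -0.6  1.3] rv [ 0.0017  0.0014 -0.0009] F [-0.  -0.2  0.2] T [-0.05  0.01 -0.04] gap 40.6
[-0.608  0.761  1.752 -0.     0.626 -2.268]
```

```bash
python3 - <<'E'
from h import *
f=grab_frame('wrist');dots(f,'wrist','w21.png',(170,180,400,330),3,state()['finger_gap'])
f=grab_frame('scene');dots(f,'scene','s21.png',(120,140,260,290),4,state()['finger_gap'])
E
```

```text
(no output)
```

View pics/w21.png

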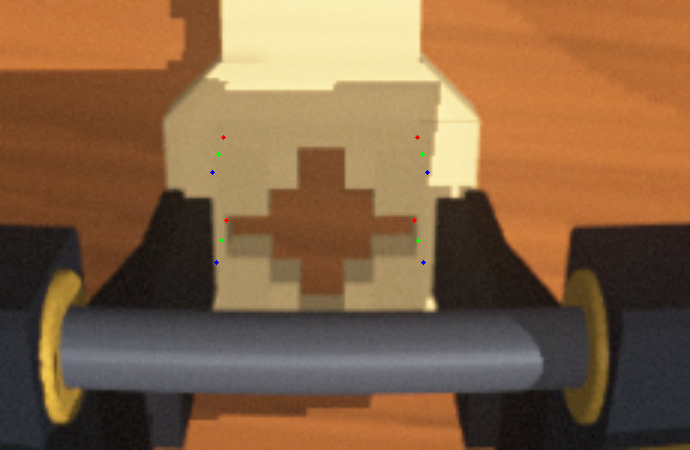

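View pics/s21.png

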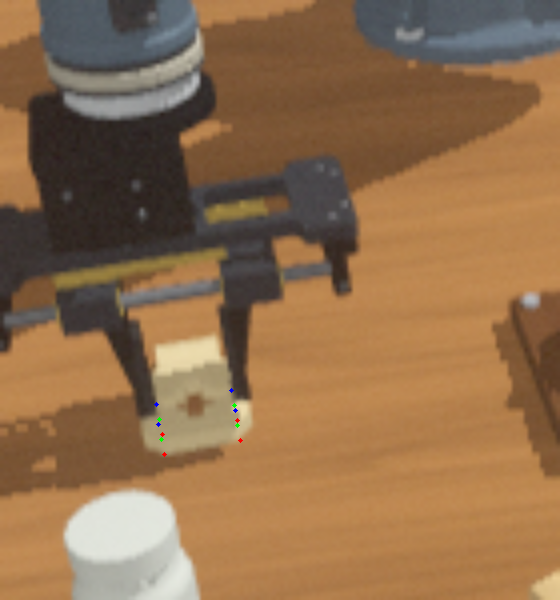

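Call:
step_arm(
  moves=[
    {"tx": 0.5, "ty": -0.5, "tz": -8, "wx": 0.001, "wy": 0.001, "wz": 0},
    {"tx": 0, "ty": 0, "tz": 0, "wx": 0, "wy": 0, "wz": 0},
    {"tx": 0, "ty": 0, "tz": 0, "wx": 0, "wy": 0, "wz": 0},
    {"tx": 0, "ty": 0, "tz": 0, "wx": 0, "wy": 0, "wz": 0},
    {"tx": 0, "ty": 0, "tz": 0, "wx": 0, "wy": 0, "wz": 0},
  ],
  fingers=68,
)

```text
t: 18.77
tcp_pos: [0.5094, -0.219, -0.0097]
ee_rot: [0.675, 0.738, 0.0, 0.0]
wrist_force: [0.1, -0.0, -0.2]
finger_gap: 0.0676
```

```bash
python3 - <<'E'
from h import *
grab_frame('top')
f=grab_frame('wrist')
d=masks_of('wide',f)[0]
x,h=fit(f,fillm(d['pixels']),.034,.5095,-.2195,-175,fish=True);print(x,h,d['confidence'])
delta(.5095,-.2188,-.0255,95.2)
E
```

```text
[ 509.45 -219.41 -174.81] 0.881 0.6
t 18.93 tcp [ 0.5095 -0.2191 -0.0098] head 95.14 tool d mm [ 0.3  0.1 15.7] rv [ 0.0004  0.0002 -0.001 ] F [-1.   0.1  0.4] T [ 0.01 -0.03  0.05] gap 68.0
```

Call:
step_arm(
  moves=[
    {"tx": 0, "ty": 0, "tz": 8, "wx": 0, "wy": 0, "wz": 0},
  ],
)

```text
t: 19.05
tcp_pos: [0.5099, -0.2194, -0.0176]
ee_rot: [0.675, 0.738, 0.0, 0.001]
wrist_force: [0.5, 0.6, 0.8]
finger_gap: 0.0679
```

Call:
step_arm(
  moves=[
    {"tx": 0, "ty": 0, "tz": 4, "wx": 0, "wy": 0, "wz": 0},
  ],
)

```text
t: 19.18
tcp_pos: [0.5096, -0.2191, -0.0223]
ee_rot: [0.675, 0.738, 0.0, 0.0]
wrist_force: [-0.3, -0.4, 0.2]
finger_gap: 0.0684
```

Call:
step_arm(
  moves=[
    {"tx": 0, "ty": 0, "tz": 2, "wx": 0, "wy": 0, "wz": 0},
  ],
)

```text
t: 19.3
tcp_pos: [0.5094, -0.219, -0.0249]
ee_rot: [0.675, 0.738, 0.0, 0.0]
wrist_force: [-1.4, -0.7, -0.0]
finger_gap: 0.0679
```

Call:
step_arm(
  moves=[
    {"tx": 0, "ty": 0, "tz": 1.5, "wx": 0, "wy": 0, "wz": 0},
  ],
)

```text
t: 19.42
tcp_pos: [0.5092, -0.2189, -0.0267]
ee_rot: [0.675, 0.738, 0.0, -0.0]
wrist_force: [-0.0, -0.3, 0.1]
finger_gap: 0.0684
```

```bash
python3 - <<'E'
from h import *
delta(.5095,-.2188,-.0255,95.2)
E
```

```text
t 19.43 tcp [ 0.5092 -0.2189 -0.0267] head 95.14 tool d mm [ 0.1  0.3 -1.2] rv [-0.0002 -0.0003 -0.001 ] F [-0.  -0.3  0.1] T [ 0.03 -0.01  0.03] gap 68.4
```

Call:
step_arm(
  moves=[
    {"tx": 0, "ty": 0.2, "tz": -0.7, "wx": 0, "wy": 0, "wz": 0},
    {"tx": 0, "ty": 0, "tz": 0, "wx": 0, "wy": 0, "wz": 0},
    {"tx": 0, "ty": 0, "tz": 0, "wx": 0, "wy": 0, "wz": 0},
    {"tx": 0, "ty": 0, "tz": 0, "wx": 0, "wy": 0, "wz": 0},
    {"tx": 0, "ty": 0, "tz": 0, "wx": 0, "wy": 0, "wz": 0},
  ],
  fingers=40,
)

```text
t: 20.05
tcp_pos: [0.5096, -0.219, -0.0258]
ee_rot: [0.675, 0.738, 0.0, 0.0]
wrist_force: [0.3, -0.8, -1.1]
finger_gap: 0.0559
```

```bash
python3 - <<'E'
from h import *
delta(.5095,-.2188,-.0255,95.2)
E
```

```text
t 20.05 tcp [ 0.5096 -0.219  -0.0258] head 95.14 tool d mm [ 0.2 -0.1 -0.3] rv [ 0.0001 -0.0001 -0.001 ] F [ 0.3 -0.8 -1.1] T [0.03 0.02 0.  ] gap 55.9
```

Call:
step_arm(
  moves=[
    {"tx": 0, "ty": 0, "tz": -15, "wx": 0, "wy": 0, "wz": 0},
    {"tx": 0, "ty": 0, "tz": -45, "wx": 0, "wy": 0, "wz": 0},
    {"tx": 0, "ty": 0, "tz": -50, "wx": 0, "wy": 0, "wz": 0},
    {"tx": 0, "ty": 0, "tz": -10, "wx": 0, "wy": 0, "wz": 0.18},
    {"tx": 0, "ty": 0, "tz": 0, "wx": 0, "wy": 0, "wz": 0.18},
  ],
)

```text
t: 20.68
tcp_pos: [0.5101, -0.2193, 0.1019]
ee_rot: [0.799, 0.601, 0.0, 0.001]
wrist_force: [-0.4, 0.4, -1.1]
finger_gap: 0.0554
```

Call:
step_arm(
  moves=[
    {"tx": 0, "ty": 0, "tz": 0, "wx": 0, "wy": 0, "wz": 0.18},
    {"tx": 0, "ty": 0, "tz": 0, "wx": 0, "wy": 0, "wz": 0.18},
    {"tx": 0, "ty": 0, "tz": 0, "wx": 0, "wy": 0, "wz": 0.18},
    {"tx": 0, "ty": 0, "tz": 0, "wx": 0, "wy": 0, "wz": 0.18},
    {"tx": 0, "ty": 0, "tz": 0, "wx": 0, "wy": 0, "wz": 0.18},
  ],
)

```text
t: 21.3
tcp_pos: [0.5105, -0.2195, 0.1084]
ee_rot: [0.984, 0.179, 0.003, 0.003]
wrist_force: [0.0, -0.0, -0.4]
finger_gap: 0.0557
```

```bash
python3 - <<'E'
from h import *
f=grab_frame('wrist');save(f,'w22.png',scale=1.4)
delta(.5287,.0182,.1,-92.5)
E
```

```text
t 21.35 tcp [ 0.5106 -0.2195  0.1085] head 20.35 tool d mm [  99.6 -216.6    7.3] rv [-5.0000e-04 -1.1800e-02  1.9696e+00] F [-0.3 -0.3 -0.4] T [-0.06  0.08 -0.04] gap 55.4
```

View pics/w22.png

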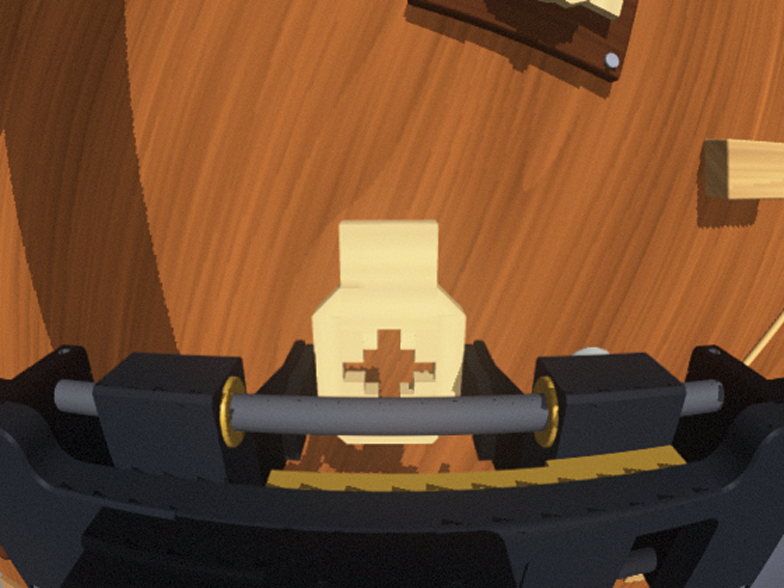

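Call:
step_arm(
  moves=[
    {"tx": 0, "ty": 0, "tz": 0, "wx": 0, "wy": 0, "wz": 0.18},
    {"tx": 0, "ty": 0, "tz": 0, "wx": 0, "wy": 0, "wz": 0.18},
    {"tx": 0, "ty": 0, "tz": 0, "wx": 0, "wy": 0, "wz": 0.18},
    {"tx": 0, "ty": 0, "tz": 0, "wx": 0, "wy": 0, "wz": 0.18},
    {"tx": 0, "ty": 0, "tz": 0, "wx": 0, "wy": 0, "wz": 0.18},
  ],
)

```text
t: 21.98
tcp_pos: [0.5103, -0.2193, 0.1128]
ee_rot: [0.961, -0.275, 0.006, 0.002]
wrist_force: [0.1, -0.6, 0.0]
finger_gap: 0.0556
```

Call:
step_arm(
  moves=[
    {"tx": 0, "ty": 0, "tz": 0, "wx": 0, "wy": 0, "wz": 0.18},
    {"tx": 0, "ty": 0, "tz": 0, "wx": 0, "wy": 0, "wz": 0.18},
    {"tx": 0, "ty": 0, "tz": 0, "wx": 0, "wy": 0, "wz": 0.18},
    {"tx": 0, "ty": 0, "tz": 0, "wx": 0, "wy": 0, "wz": 0.18},
    {"tx": 0, "ty": 0, "tz": 0, "wx": 0, "wy": 0, "wz": 0.18},
  ],
)

```text
t: 22.6
tcp_pos: [0.51, -0.219, 0.1169]
ee_rot: [0.741, -0.672, 0.008, -0.001]
wrist_force: [0.5, 0.9, -0.3]
finger_gap: 0.055
```

```bash
python3 - <<'E'
from h import *
grab_frame('top')
print(np.round(state()['qpos'],3))
delta(.5287-.075,.0182,.1,-92.5)
E
```

```text
[-0.607  0.532  1.697 -0.     0.896  0.871]
t 22.65 tcp [ 0.5101 -0.2191  0.117 ] head -84.68 tool d mm [-241.6   34.3   13.9] rv [-0.0134 -0.0101  0.1366] F [-0.6 -0.1  0.1] T [ 0.01  0.19 -0.02] gap 55.3
```

Call:
step_arm(
  moves=[
    {"tx": 0, "ty": 0, "tz": 0, "wx": -0.013, "wy": -0.01, "wz": 0.137},
    {"tx": -56, "ty": 14, "tz": 0, "wx": 0, "wy": 0, "wz": 0},
    {"tx": -60, "ty": 16, "tz": 0, "wx": 0, "wy": 0, "wz": 0},
    {"tx": -60, "ty": 16, "tz": 5, "wx": 0, "wy": 0, "wz": 0},
    {"tx": -58, "ty": 16, "tz": 5, "wx": 0, "wy": 0, "wz": 0},
  ],
)

```text
t: 23.28
tcp_pos: [0.4606, 0.0168, 0.1098]
ee_rot: [-0.695, 0.719, -0.006, 0.002]
wrist_force: [0.3, 0.6, -1.0]
finger_gap: 0.0557
```

```bash
python3 - <<'E'
from h import *
for i in range(4): grab_frame('top')
delta(.5287-.075,.0182,.1,-92.5)
f=grab_frame('wrist')
p=proj(f,(.5287,.0182,.058),True);c=int(p[0]),int(p[1]);c0,r0=c[0]-70,max(0,c[1]-60);print(c0,r0)
save(f,'w23z.png',crop=(c0,r0,c[0]+70,c[1]+60),scale=5);save(f,'w23.png',scale=1.4)
E
```

```text
t 23.48 tcp [0.4609 0.0163 0.1097] head -91.79 tool d mm [-1.7  7.3  9.6] rv [-0.0109 -0.0048  0.0124] F [1.3 0.1 0.1] T [-0.02  0.13  0.02] gap 55.5
202 71
```

View pics/w23z.png

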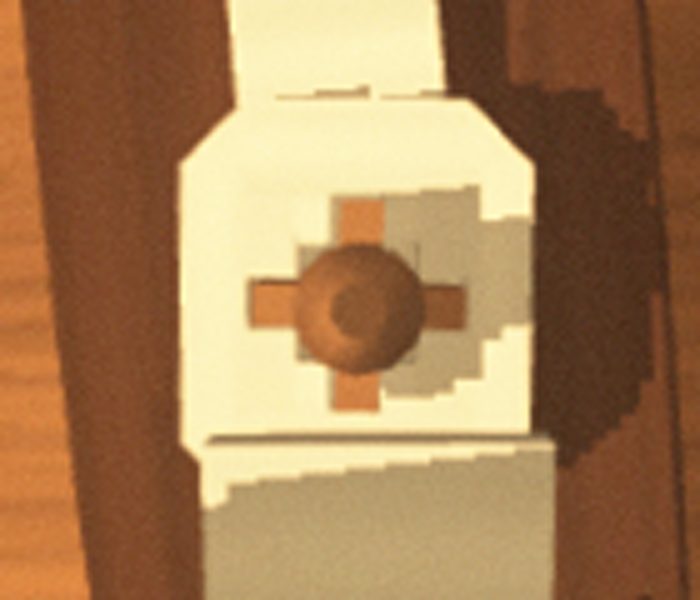

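View pics/w23.png

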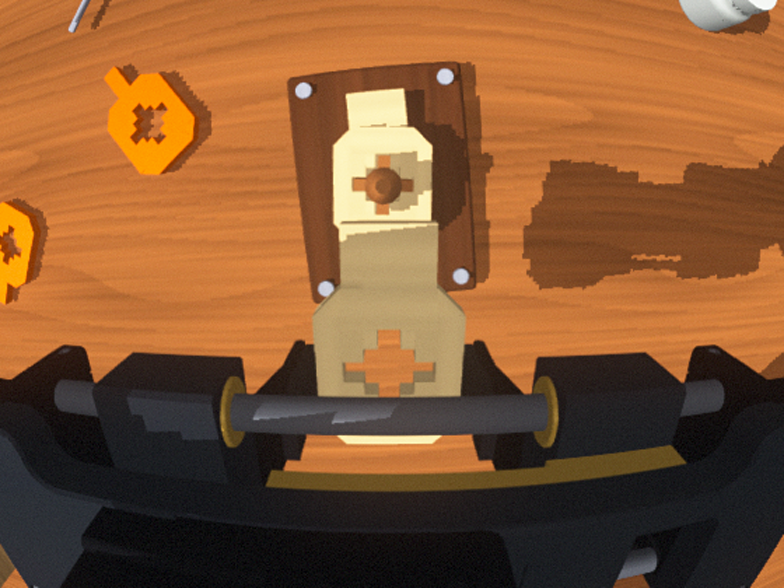

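```bash
python3 - <<'E'
from h import *
f=grab_frame('wrist')
P=lambda u,v:((u+.5)/5-.5+202,(v+.5)/5-.5+71)
e=[at(f,P(*q),.058,True)[:2] for q in [(362,199),(354,410),(250,305),(465,306)]]
a=lambda d:np.degrees(np.arctan2(d[1],d[0]))
print(np.round(e,4),a(e[0]-e[1]),a(e[2]-e[3]),np.linalg.norm(e[0]-e[1]),np.mean(e,0))
print(at(f,P(357,308),.075,True))
s=state();M=R.from_quat(s['ee_rot']).as_matrix();t=s['tcp_pos'];delta(*t,-92.5)
w,l=.00425,.0175
pl=np.array([(l,-w),(l,w),(w,w),(w,l),(-w,l),(-w,w),(-l,w),(-l,-w),(-w,-w),(-w,-l),(w,-l),(w,-w)])
S=4;c0,r0=200,150
im=cv2.resize(f['pixels'][150:330,200:360,::-1],None,fx=S,fy=S,interpolation=cv2.INTER_CUBIC)
for q,c in [(pl,(0,0,255)),(outline(.034),(255,0,0))]:
    pts=[proj(f,t+M@[-y,-x,-.0358],True) for x,y in q]
    cv2.polylines(im,[np.array([((a-c0+.5)*S-.5,(b-r0+.5)*S-.5) for a,b in pts]).round().astype(np.int32)],True,c,1)
cv2.imwrite('pics/w24.png',im[:600])
E
```

```text
[[5.458e-01 1.520e-02]
 [5.141e-01 1.750e-02]
 [5.306e-01 3.240e-02]
 [5.293e-01 5.000e-04]] -4.187902469797233 87.64290518772773 0.03174727476710741 [0.52992276 0.01641774]
[0.53008481 0.01637709 0.075     ]
t 23.57 tcp [0.4622 0.0144 0.1097] head -92.08 tool d mm [0. 0. 0.] rv [-0.0122 -0.005   0.0074] F [ 1.1  0.9 -0.4] T [-0.01  0.17  0.04] gap 55.5
```

View pics/w24.png

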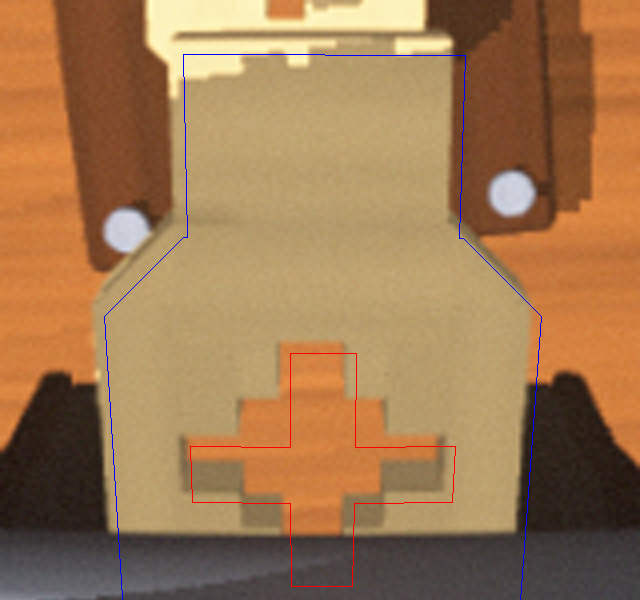

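```bash
cat > ov.py <<'E'
from h import *
for i in range(3): grab_frame('top'); s=state(); print(s['t'],np.round(s['tcp_pos'],4),np.round(s['qd'],3))
s=state(); f=grab_frame('wrist')
M=R.from_quat(s['ee_rot']).as_matrix();t=s['tcp_pos']
print(np.round(M.T@(np.array(f['cam_to_world'])[:3,3]-t),4)); delta(*t,-92.5)
w,l=.00425,.0175
pl=np.array([(l,-w),(l,w),(w,w),(w,l),(-w,l),(-w,w),(-l,w),(-l,-w),(-w,-w),(-w,-l),(w,-l),(w,-w)])
S=4;c0,r0=200,150
im=cv2.resize(f['pixels'][150:330,200:360,::-1],None,fx=S,fy=S,interpolation=cv2.INTER_CUBIC)
for q,c in [(pl,(0,0,255)),(outline(.034),(255,0,0))]:
    pts=[proj(f,t+M@[-y,-x,-.0358],True) for x,y in q]
    cv2.polylines(im,[np.array([((a-c0+.5)*S-.5,(b-r0+.5)*S-.5) for a,b in pts]).round().astype(np.int32)],True,c,1)
cv2.imwrite('pics/w25.png',im[:600])
p=proj(f,(.5287,.0182,.058),True);c=int(p[0]),int(p[1]);c0,r0=c[0]-70,max(0,c[1]-60);print(c0,r0)
save(f,'w25z.png',crop=(c0,r0,c[0]+70,c[1]+60),scale=5)
E
python3 ov.py
```

```text
23.625 [0.4622 0.014  0.1096] [-0.012  0.005  0.003  0.     0.002  0.009]
23.675 [0.462  0.0138 0.1095] [-0.007  0.004  0.005  0.002  0.001  0.008]
23.725 [0.4618 0.0138 0.1094] [-0.002  0.003  0.006 -0.     0.     0.006]
[-0.0008 -0.079  -0.1911]
t 23.77 tcp [0.4616 0.0139 0.1093] head -92.25 tool d mm [ 0.1 -0.2 -0.1] rv [-0.0107 -0.0046  0.0043] F [-0.  -0.  -0.2] T [ 0.01  0.14 -0.02] gap 55.5
198 73
```

View pics/w25.png

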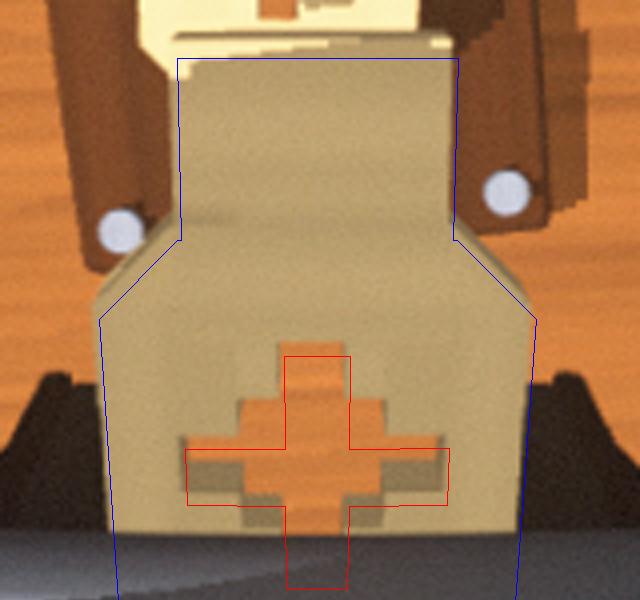

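View pics/w25z.png

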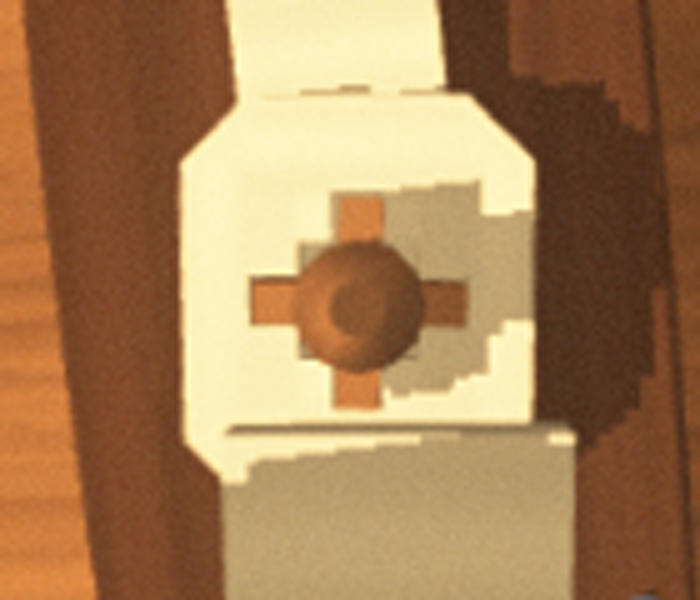

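```bash
python3 - <<'E'
from h import *
s=state();f=grab_frame('wrist')
P=lambda u,v:((u+.5)/5-.5+198,(v+.5)/5-.5+73)
e=[at(f,P(*q),.058,True)[:2] for q in [(362,196),(357,408),(250,302),(467,302)]]
a=lambda d:np.degrees(np.arctan2(d[1],d[0]))
hub=np.mean(e,0)
print(a(e[0]-e[1]),a(e[2]-e[3]),np.linalg.norm(e[0]-e[1]),hub,at(f,P(358,307),.075,True))
M=R.from_quat(s['ee_rot']).as_matrix();t=s['tcp_pos']
pl=t+M@[-.0007,-.0018,-.03]
print('plate app',pl,'shift',hub-pl[:2],'target tcp',t[:2]+hub-pl[:2],t)
tt=t[:2]+hub-pl[:2]
delta(.5275-.001,.0175,.1,-92.5)
E
```

```text
-3.7596967678932 87.5060722617147 0.03182325327332802 [0.52871483 0.01775913] [0.52869062 0.01754925 0.075     ]
plate app [0.46310558 0.01470589 0.13929469] shift [0.06560925 0.00305324] target tcp [0.52720454 0.01698023] [0.46159529 0.01392699 0.10928065]
t 23.82 tcp [0.4614 0.0141 0.1092] head -92.25 tool d mm [ -6.  -64.8   9.8] rv [-0.0104 -0.0045  0.0044] F [-0.   0.1 -0.6] T [-0.05  0.13  0.04] gap 55.7
```

Call:
step_arm(
  moves=[
    {"tx": -3, "ty": -32, "tz": 5, "wx": -0.01, "wy": -0.0045, "wz": 0.009},
    {"tx": -3, "ty": -32, "tz": 10, "wx": 0, "wy": 0, "wz": 0},
  ],
)

```text
t: 24.08
tcp_pos: [0.5248, 0.0157, 0.0946]
ee_rot: [-0.689, 0.725, 0.001, -0.001]
wrist_force: [0.4, 0.1, 0.2]
finger_gap: 0.0554
```

```bash
python3 - <<'E'
from h import *
for i in range(3): grab_frame('top')
delta(.5268,.0172,.065,-92.8)
E
```

```text
t 24.23 tcp [0.5241 0.016  0.0937] head -92.9 tool d mm [-1.3 -2.8 28.7] rv [ 0.004   0.0006 -0.0018] F [-1.  -0.4  0.2] T [-0.06  0.17  0.03] gap 55.4
```

Call:
step_arm(
  moves=[
    {"tx": -1.3, "ty": -2.8, "tz": 22, "wx": 0.004, "wy": 0, "wz": -0.002},
  ],
)

```text
t: 24.35
tcp_pos: [0.5268, 0.0167, 0.0725]
ee_rot: [-0.69, 0.724, -0.0, 0.001]
wrist_force: [0.2, 0.7, -1.3]
finger_gap: 0.0558
```

```bash
python3 - <<'E'
from h import *
for i in range(3): grab_frame('top')
delta(.5268,.0172,.05,-92.8)
f=grab_frame('wrist');save(f,'w26.png',crop=(180,130,380,290),scale=4)
E
```

```text
t 24.5 tcp [0.5245 0.0172 0.0711] head -92.81 tool d mm [-0.1 -2.4 21. ] rv [ 0.0043  0.0011 -0.0001] F [ 0.1  0.4 -0.6] T [-0.03  0.17  0.01] gap 55.6
```

View pics/w26.png

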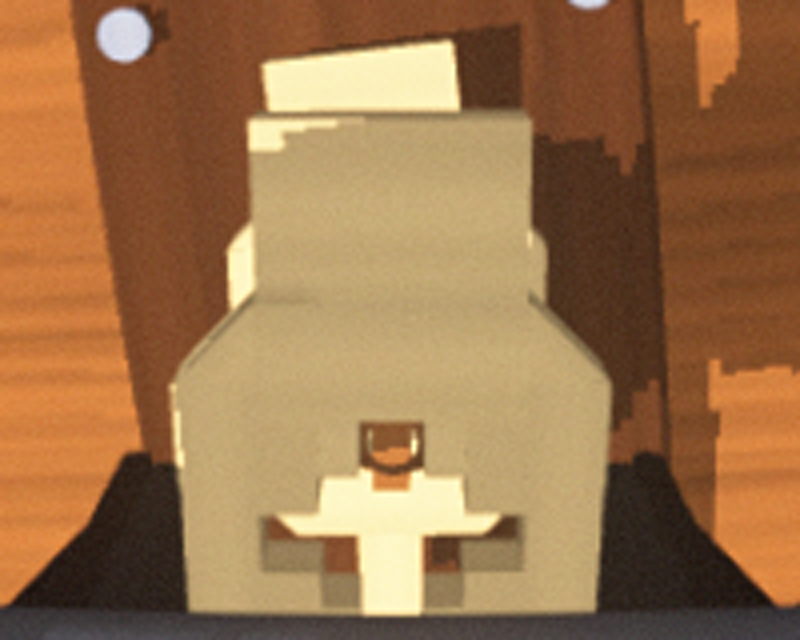

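Call:
step_arm(
  moves=[
    {"tx": 0, "ty": -2, "tz": 6, "wx": 0.003, "wy": 0.001, "wz": 0},
  ],
)

```text
t: 24.68
tcp_pos: [0.5276, 0.0168, 0.0666]
ee_rot: [-0.69, 0.724, -0.001, 0.001]
wrist_force: [-1.0, 0.0, 0.3]
finger_gap: 0.0559
```

Call:
step_arm(
  moves=[
    {"tx": 0, "ty": 0, "tz": 6, "wx": 0, "wy": 0, "wz": 0},
  ],
)

```text
t: 24.8
tcp_pos: [0.5278, 0.0167, 0.0609]
ee_rot: [-0.69, 0.724, -0.001, 0.001]
wrist_force: [-0.3, 0.1, 0.5]
finger_gap: 0.0558
```

```bash
python3 - <<'E'
from h import *
for i in range(2): grab_frame('top')
delta(.5268,.0172,.042,-92.8)
E
```

```text
t 24.9 tcp [0.5272 0.0169 0.0603] head -92.82 tool d mm [-0.3  0.4 18.3] rv [-0.0016 -0.0003 -0.0003] F [-0.5  0.4 -0. ] T [-0.03  0.15 -0.01] gap 55.9
```

Call:
step_arm(
  moves=[
    {"tx": -0.3, "ty": 0.3, "tz": 5, "wx": -0.001, "wy": 0, "wz": 0},
  ],
)

```text
t: 25.02
tcp_pos: [0.5273, 0.0172, 0.0554]
ee_rot: [-0.69, 0.724, -0.001, 0.0]
wrist_force: [-0.3, 1.1, -0.7]
finger_gap: 0.0553
```

Call:
step_arm(
  moves=[
    {"tx": 0, "ty": 0, "tz": 5, "wx": 0, "wy": 0, "wz": 0},
  ],
)

```text
t: 25.15
tcp_pos: [0.5272, 0.0172, 0.0501]
ee_rot: [-0.69, 0.724, -0.001, 0.0]
wrist_force: [-0.1, -0.2, -1.0]
finger_gap: 0.0554
```

Call:
step_arm(
  moves=[
    {"tx": 0, "ty": 0, "tz": 4, "wx": 0, "wy": 0, "wz": 0},
  ],
)

```text
t: 25.28
tcp_pos: [0.5272, 0.0172, 0.0458]
ee_rot: [-0.69, 0.724, -0.001, 0.0]
wrist_force: [-0.7, 0.0, -0.3]
finger_gap: 0.0558
```

Call:
step_arm(
  moves=[
    {"tx": 0, "ty": 0, "tz": 3, "wx": 0, "wy": 0, "wz": 0},
  ],
)

```text
t: 25.4
tcp_pos: [0.527, 0.0173, 0.0424]
ee_rot: [-0.69, 0.724, -0.0, 0.0]
wrist_force: [-0.4, -0.3, 0.2]
finger_gap: 0.0555
```

```bash
python3 - <<'E'
from h import *
delta(.5268,.0172,.035,-92.8)
E
```

```text
t 25.4 tcp [0.527  0.0173 0.0424] head -92.8 tool d mm [0.1 0.3 7.4] rv [-0.0009 -0.0004  0.    ] F [-0.4 -0.3  0.2] T [-0.08  0.13  0.05] gap 55.5
```

Underside is at about 68 mm. The pilot comes next, then the ribs.

Call:
step_arm(
  moves=[
    {"tx": 0, "ty": 0, "tz": 3, "wx": 0, "wy": 0, "wz": 0},
  ],
)

```text
t: 25.52
tcp_pos: [0.5271, 0.0173, 0.0391]
ee_rot: [-0.69, 0.724, -0.0, 0.0]
wrist_force: [-0.6, 0.3, -0.3]
finger_gap: 0.0555
```

Call:
step_arm(
  moves=[
    {"tx": 0, "ty": 0, "tz": 3, "wx": 0, "wy": 0, "wz": 0},
  ],
)

```text
t: 25.65
tcp_pos: [0.5271, 0.0172, 0.0359]
ee_rot: [-0.69, 0.724, -0.0, 0.0]
wrist_force: [0.0, 0.7, -0.3]
finger_gap: 0.0556
```

Call:
step_arm(
  moves=[
    {"tx": 0, "ty": 0, "tz": 2.5, "wx": 0, "wy": 0, "wz": 0},
  ],
)

```text
t: 25.78
tcp_pos: [0.5271, 0.0172, 0.0332]
ee_rot: [-0.69, 0.724, -0.0, 0.0]
wrist_force: [-0.1, 0.0, 0.2]
finger_gap: 0.0558
```

Call:
step_arm(
  moves=[
    {"tx": 0, "ty": 0, "tz": 2, "wx": 0, "wy": 0, "wz": 0},
  ],
)

```text
t: 25.9
tcp_pos: [0.5272, 0.0172, 0.031]
ee_rot: [-0.69, 0.724, -0.0, 0.0]
wrist_force: [0.4, 0.9, -0.3]
finger_gap: 0.0556
```

Call:
step_arm(
  moves=[
    {"tx": 0, "ty": 0, "tz": 2, "wx": 0, "wy": 0, "wz": 0},
  ],
)

```text
t: 26.02
tcp_pos: [0.5272, 0.0172, 0.0289]
ee_rot: [-0.69, 0.724, -0.0, 0.0]
wrist_force: [0.4, -0.2, -0.3]
finger_gap: 0.0555
```

```bash
python3 - <<'E'
from h import *
delta(.5268,.0172,.014,-92.8)
E
```

```text
t 26.02 tcp [0.5272 0.0172 0.0289] head -92.8 tool d mm [ 0.   0.4 14.9] rv [-0.0009 -0.0004 -0.    ] F [ 0.4 -0.2 -0.3] T [-0.06  0.16  0.02] gap 55.5
```

Call:
step_arm(
  moves=[
    {"tx": 0, "ty": 0, "tz": 4, "wx": 0, "wy": 0, "wz": 0},
  ],
)

```text
t: 26.15
tcp_pos: [0.5272, 0.0172, 0.0249]
ee_rot: [-0.69, 0.724, -0.001, 0.0]
wrist_force: [-0.0, 0.6, -0.3]
finger_gap: 0.0556
```

Call:
step_arm(
  moves=[
    {"tx": 0, "ty": 0, "tz": 4, "wx": 0, "wy": 0, "wz": 0},
  ],
)

```text
t: 26.28
tcp_pos: [0.5273, 0.0172, 0.0206]
ee_rot: [-0.69, 0.724, -0.001, 0.0]
wrist_force: [-0.1, -0.5, -0.3]
finger_gap: 0.055
```

Call:
step_arm(
  moves=[
    {"tx": 0, "ty": 0, "tz": 3, "wx": 0, "wy": 0, "wz": 0},
  ],
)

```text
t: 26.4
tcp_pos: [0.5272, 0.0172, 0.0173]
ee_rot: [-0.69, 0.724, -0.001, 0.0]
wrist_force: [0.1, -0.7, -0.3]
finger_gap: 0.0554
```

Call:
step_arm(
  moves=[
    {"tx": 0, "ty": 0, "tz": 2, "wx": 0, "wy": 0, "wz": 0},
  ],
)

```text
t: 26.52
tcp_pos: [0.5272, 0.0172, 0.015]
ee_rot: [-0.69, 0.724, -0.0, 0.0]
wrist_force: [-0.2, -0.1, -0.4]
finger_gap: 0.0554
```

Call:
step_arm(
  moves=[
    {"tx": 0, "ty": 0, "tz": 1.5, "wx": 0, "wy": 0, "wz": 0},
  ],
)

```text
t: 26.65
tcp_pos: [0.5272, 0.0172, 0.0138]
ee_rot: [-0.69, 0.724, -0.0, 0.0]
wrist_force: [-2.2, -0.5, 14.8]
finger_gap: 0.0557
```

```bash
python3 - <<'E'
from h import *
delta(.5268,.0172,.014,-92.8)
E
```

```text
t 26.65 tcp [0.5272 0.0172 0.0138] head -92.8 tool d mm [ 0.   0.4 -0.2] rv [-0.0008 -0.0004 -0.0001] F [-2.2 -0.5 14.8] T [0.07 0.62 0.02] gap 55.7
```

Contact at exactly the height expected for full seating. Release and retreat.

Call:
step_arm(
  moves=[
    {"tx": 0, "ty": 0, "tz": 0, "wx": 0, "wy": 0, "wz": 0},
    {"tx": 0, "ty": 0, "tz": 0, "wx": 0, "wy": 0, "wz": 0},
    {"tx": 0, "ty": 0, "tz": -10, "wx": 0, "wy": 0, "wz": 0},
    {"tx": 0, "ty": 0, "tz": -30, "wx": 0, "wy": 0, "wz": 0},
    {"tx": 0, "ty": 0, "tz": -55, "wx": 0, "wy": 0, "wz": 0},
  ],
  fingers=74,
)

```text
t: 27.28
tcp_pos: [0.5244, 0.0176, 0.1084]
ee_rot: [-0.69, 0.724, 0.003, -0.002]
wrist_force: [0.3, 0.3, -0.1]
finger_gap: 0.074
```

Call:
step_arm(
  moves=[
    {"tx": 0, "ty": 30, "tz": -40, "wx": 0, "wy": 0, "wz": 0},
    {"tx": 0, "ty": 40, "tz": -10, "wx": 0, "wy": 0, "wz": 0},
  ],
)

```text
t: 27.52
tcp_pos: [0.4597, 0.0198, 0.1647]
ee_rot: [-0.69, 0.724, -0.003, 0.002]
wrist_force: [-1.3, -0.7, -0.3]
finger_gap: 0.074
```

```bash
python3 - <<'E'
from h import *
for i in range(3): grab_frame('top')
delta(.5268,.0172,.014,-92.8)
f=grab_frame('wrist')
p=proj(f,(.528,.018,.045),True);c=int(p[0]),int(p[1]);c0,r0=c[0]-70,max(0,c[1]-60);print(c0,r0)
save(f,'w30z.png',crop=(c0,r0,c[0]+70,c[1]+60),scale=5)
f=grab_frame('scene');save(f,'s30.png',crop=(220,160,340,260),scale=6)
f=grab_frame('top');save(f,'t30.png',scale=1.4)
E
```

```text
t 27.68 tcp [0.4563 0.0207 0.1629] head -92.82 tool d mm [-1.000e-01 -7.060e+01  1.489e+02] rv [ 0.0004 -0.0003 -0.0004] F [0.9 0.1 0.8] T [-0.05  0.19  0.01] gap 74.1
207 63
```

View pics/w30z.png

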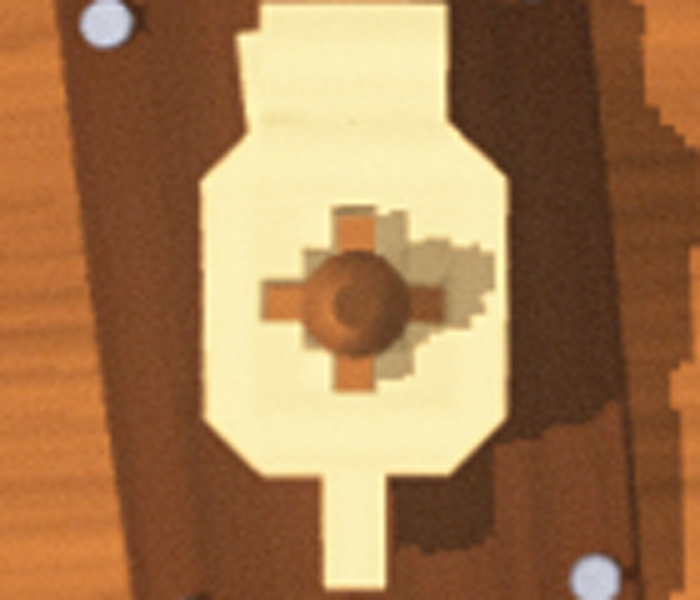

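View pics/s30.png

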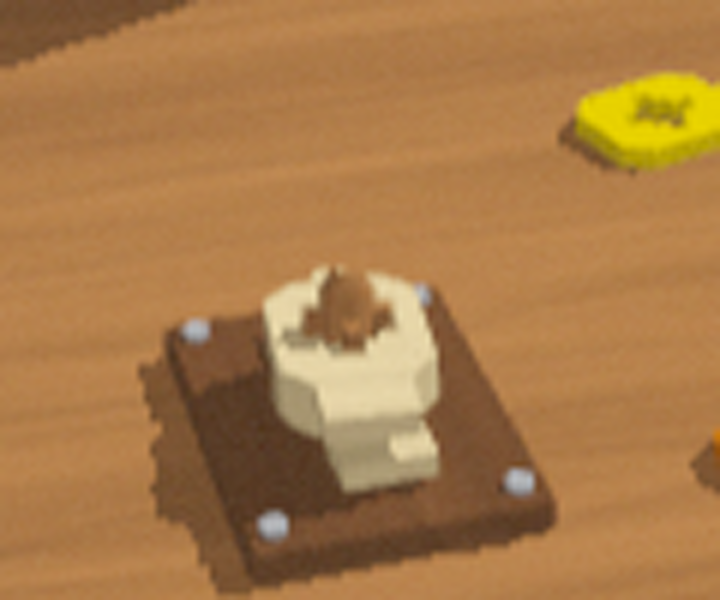

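View pics/t30.png

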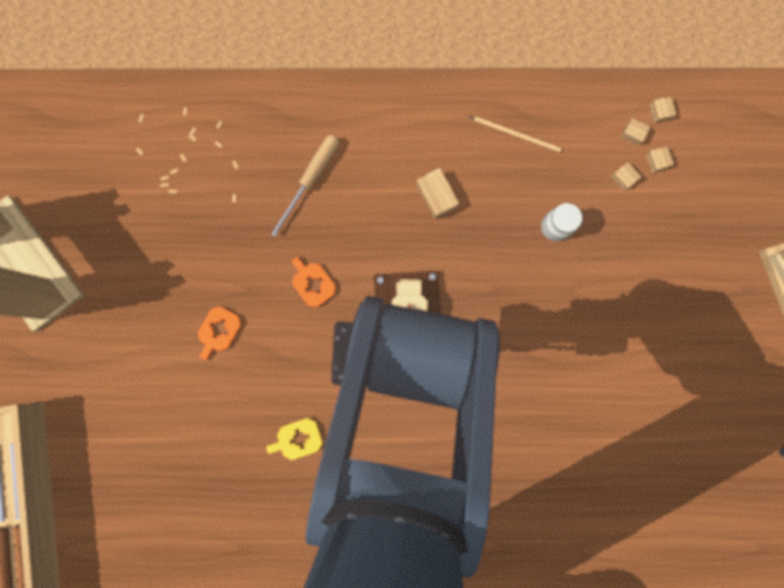

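The stack is flat with no visible gap. The wide tab lies over the bottom tab, the narrow tab is opposite, and the bystanders haven't moved. The gripper is clear, so I'm handing in.

```bash
python3 - <<'E'
from h import *
print(finish_job())
E
```

```text
the job is handed in; nothing more can be done
None
```

Both plates are on the hub and the job is handed in at about 28 s. The narrow plate went on first with its tab opposite the bottom plate's, then the wide one with its tab back over the bottom tab.

- **Seating:** I read the ribs from the wrist camera as about 2.5–3° off world x and turned each plate to match. Both slid over the pilot and ribs with forces within about 3 N. They met firm contact at the expected seat heights, 30 mm for the narrow plate (16 N) and 40 mm for the wide one (15 N).
- **Last pictures:** Before handing in, the stack lay flat with no visible gap, both tabs were on the right sides, and the gripper was well clear. The screwdriver, glue jar, offcut and the orange and yellow look-alikes were where they started.
- **What went wrong on the way:** Three early grips closed above the plates, because the open fingers' real tips sit well behind the stated TCP. Nothing was visibly moved by this. I went lower and gripped again.
- **What disagreed:** The wrist camera's reported position differed from the tool's by 1–2 mm depending on the tool's heading. I allowed for this when lining up the wide plate.

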